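Clamp the veneered box blanks in the twin-screw press

TASK

Stand every box blank from the bench in the bay of the glue press, upright on the bed, with its two dark panels facing the fence and the jaw. Then bring the jaw fully home by turning the two red knobs clockwise alternately, a little at a time, so that neither end of the jaw ever gets more than 5 mm ahead of the other, and finally swing the hook fully closed over the jaw's post. Leave the other things on the bench where they are.

Things in the scene. Friction and masses are not known exactly. Their poses are not given: they have to be found in the camera images.
- press: Fixed twin-screw glue press. Origin: on the bench under the bay; x from the knobs towards the fence, y along the fence to the left, z up. Pale wooden bed, x -110 to 100, y +-185 mm, top at z 20. Dark fence along y (+-175 mm), top z 38, inner face x = 45, outer 75. Blanks stand on the bed between fence and jaw, origins at y -115 to 115. Green gear boxes at x -81, y +-140, 56 mm square, top z 50.
- jaw: Moving jaw: brown beam along the fence, 25 mm (x) by 350 mm (y), top z 38 mm, origin at bench level on its left screw (y 140), axes as the press's. Each knob moves the jaw's end on its own side: 3 mm towards the fence per rad clockwise, and back. Fully open the bay is 66.5 mm wide. Screws 280 mm apart: a 1 mm lead skews it 1/280 rad. Brass post, 11 mm across, at y 163, top z 56.
- jaw_left (a point): Point on the jaw's pressing face (the face towards the fence), top edge, at its +y, left screw (y = 140 mm of the press). In the press frame its x is -21.5 mm fully open, -7.2 mm fully home.
- knob_left (a joint): Angle of the +y, left red knob, rad: 0 fully open, grows clockwise seen from above, hard stop at 4.767 (this jaw end fully home; the blanks are then gripped lightly). Starts at 0 to 0.5. Friction 0.12 N m; stays where left. At 0 the grip bar lies along the press's x; it turns with the knob (the bar may be off by 0.05 rad).
- knob_left_grip (a point): Grip point on the axis of the +y, left red knob: 87 mm above the bench, in the grip bar, which is 42 mm long, 14 mm thick, its top 7 mm above this point and its foot 23 mm below it, on a disc 44 mm across.
- jaw_right (a point): Point on the jaw's pressing face (the face towards the fence), top edge, at its -y, right screw (y = -140 mm of the press). In the press frame its x is -21.5 mm fully open, -7.2 mm fully home.
- knob_right (a joint): Angle of the -y, right red knob, rad: 0 fully open, grows clockwise seen from above, hard stop at 4.767 (this jaw end fully home; the blanks are then gripped lightly). Starts at 0 to 0.5. Friction 0.12 N m; stays where left. At 0 the grip bar lies along the press's x; it turns with the knob (the bar may be off by 0.05 rad).
- knob_right_grip (a point): Grip point on the axis of the -y, right red knob: 87 mm above the bench, in the grip bar, which is 42 mm long, 14 mm thick, its top 7 mm above this point and its foot 23 mm below it, on a disc 44 mm across.
- hook (a joint): Angle of the steel hook at the fence's left end, rad: 0 closed, its arm along the press's -x with the jaw's brass post in its mouth when the jaw is home (a stop); grows as it swings out to the left (clockwise from above), at most 1.6. It turns about a vertical pivot, lightly stiff (0.04 N m), and stays where it is left; it starts between 0.7 and 1.3.
- hook_pin (a point): Top end of the hook's upright round red pin, by which it is swung: 15 mm in diameter, 34 mm tall, its top 88 mm above the bench and its foot on the hook's arm at 54 mm; 52 mm from the pivot axis.
- hook_pivot (a point): Point on the hook's vertical pivot axis, at the height of the pin's top; x = 60 mm, y = 163 mm of the press.
- blank1: Box blank (two to four of the four are present): an upright block 52 mm (x) by 40 mm (y) by 54 mm high, 60 to 130 g, pale wood with a dark wooden panel glued on each of its two faces across x and a small pearl flower on top. Origin at the centre of its underside; z up, the x axis runs through both dark panels (either way round is the same).
- blank2: Box blank (two to four of the four are present): an upright block 52 mm (x) by 40 mm (y) by 54 mm high, 60 to 130 g, pale wood with a dark wooden panel glued on each of its two faces across x and a small pearl flower on top. Origin at the centre of its underside; z up, the x axis runs through both dark panels (either way round is the same).
- blank3: Box blank (two to four of the four are present): an upright block 52 mm (x) by 40 mm (y) by 54 mm high, 60 to 130 g, pale wood with a dark wooden panel glued on each of its two faces across x and a small pearl flower on top. Origin at the centre of its underside; z up, the x axis runs through both dark panels (either way round is the same).
- blank4: Box blank (two to four of the four are present): an upright block 52 mm (x) by 40 mm (y) by 54 mm high, 60 to 130 g, pale wood with a dark wooden panel glued on each of its two faces across x and a small pearl flower on top. Origin at the centre of its underside; z up, the x axis runs through both dark panels (either way round is the same).
- inlaid_box: Bystander: finished dark inlaid box, 96 x 156 x 69 mm. Origin at its underside.
- shell_tub: Bystander: round tub, 80 mm across, 55 mm high. Origin at its underside.
- glue_bottle: Bystander: bottle, 54 mm across, 130 mm high. Origin at its underside.
- steel_rule: Bystander: steel rule 200 x 28 x 4 mm, long along its x. Origin at its underside.
- pencil: Bystander: flat red pencil 150 x 12 x 8 mm, long along its x. Origin at its underside.
- offcut: Bystander: pale wood offcut 60 x 35 x 18 mm. Origin at its underside.
- glue_brush: Bystander: brush lying along its x. Origin at its underside.

How it is judged (in metres and radians):
On the way, in this order (a step that is already met when the one before it is completed fails the run):
1. every blank stands in the bay, dark panels to fence and jaw (x of blank1 in the frame of press between -0.004 and 0.026 m and y of blank1 in the frame of press between -0.125 and 0.125 m and z of each of blank1, blank2, blank3, blank4 in the frame of press below 0.025 m and angle between each of blank1, blank2, blank3, blank4's own z axis and vertical below 0.1 rad and angle between the x axis of each of blank1, blank2, blank3, blank4 and the x axis of press, either way round below 0.15 rad and x of blank2 in the frame of press between -0.004 and 0.026 m and y of blank2 in the frame of press between -0.125 and 0.125 m and x of blank3 in the frame of press between -0.004 and 0.026 m and y of blank3 in the frame of press between -0.125 and 0.125 m and x of blank4 in the frame of press between -0.004 and 0.026 m and y of blank4 in the frame of press between -0.125 and 0.125 m), for 0.2 s.
2. both ends of the jaw are fully home (within 1.5 mm) (x of each of jaw_left, jaw_right in the frame of press above -0.0087 m), for 0.2 s.
3. the hook is swung closed over the jaw's post (value of joint hook below 0.12 rad), for 0.2 s.
At the end, for the whole second after the job is handed in: Every present blank stands on the bed in the bay (origin within 125 mm of the middle along the fence, at rest, upright to 0.1 rad, panels square to the fence to 0.15 rad) and held between fence and jaw, both ends of the jaw within 1.5 mm of fully home, the hook within 0.12 rad of closed (all of step 2 and x of blank1 in the frame of press between 0.014 and 0.024 m and y of blank1 in the frame of press between -0.125 and 0.125 m and z of each of blank1, blank2, blank3, blank4 in the frame of press below 0.025 m and angle between each of blank1, blank2, blank3, blank4's own z axis and vertical below 0.1 rad and angle between the x axis of each of blank1, blank2, blank3, blank4 and the x axis of press, either way round below 0.15 rad and x of blank2 in the frame of press between 0.014 and 0.024 m and y of blank2 in the frame of press between -0.125 and 0.125 m and x of blank3 in the frame of press between 0.014 and 0.024 m and y of blank3 in the frame of press between -0.125 and 0.125 m and x of blank4 in the frame of press between 0.014 and 0.024 m and y of blank4 in the frame of press between -0.125 and 0.125 m and value of joint hook below 0.12 rad and linear speed of each of blank1, blank2, blank3, blank4 below 0.02 m/s); the robot touches nothing.
It fails at once if the jaw goes out of square: one end more than about 6.5 mm ahead of the other (0.0232 rad) (angle between the x axis of jaw and the x axis of press, either way round above 0.0232 rad).
It fails at once if another thing on the bench is moved more than 30 mm (distance of any of inlaid_box, shell_tub, glue_bottle, steel_rule, pencil, offcut, glue_brush from where it was at the start of the episode above 0.03 m).
Of blank1, blank2, blank3, blank4 only 2 to 4 are there at a start; the rules pass over those that are not, and their reading is None.
At some moment in a run one of blank1, blank2, blank3, blank4 may be knocked a few centimetres aside while the robot is not near it.
Once in a run the grip may slacken for a moment while it holds something.
It also fails if it takes over 210 s, if anything falls off the work surface, if the arm or the gripper's body presses on something with over 40 N, if the wrist force passes 120 N, or if a joint passes its speed limit or range.

ROBOT

A 6-joint arm with a two-finger parallel gripper is mounted at the origin on the work surface. World frame = base frame: x ahead of the robot, y to its left, z up, the work surface at z = 0. Lengths are in m, angles in degrees, forces in N, time in s.
With the tool pointing down it reaches from about 0.25 to 0.8 m from the base axis. Payload 3.9 kg.
Tool frame: the origin (TCP) lies at the very end of the fingers, on their centre line; the grasp point (between the pads) lies 19 mm behind it (robot.grip_point_offset is the distance from the TCP to the grasp point, in m); y points along the fingers, x is the direction in which the jaws open and shut, and the axes are right-handed (so a half turn about y gives the same grasp; the last joint's range is limited). The gripper opens to 85 mm and grips with 20 to 120 N. Pads are 22 mm wide; open, the fingers measure 114 mm over their backs; the gripper's body (76 mm by 85 mm) begins 54 mm behind the grasp point. The pads swing forward as they close: fully open they stand 13 mm farther back than shut.
Start: joints at [-71.448, 14.897, -7.913, 67.191, 0, 90], TCP at [0.167, -0.498, 0.231] pointing down, gripper open.
Joint ranges: [-159.42, 159.42], [-47.68, 98.78], [-73.54, 78.23], [-108.79, 121.32], [-90, 84.71], [-180, 180]. Speed limits (degrees/s): [147.25, 147.25, 180, 180, 180, 180].

INTERFACE

Orientations are given as [roll, pitch, yaw] about the fixed x, y, z axes, in that order (R = Rz(yaw) Ry(pitch) Rx(roll)).
In Python, from rig import telemetry, viewer, job, models, robot gives the robot as it stands.
- The arm moves only by the shell command python3 -m crank 'ROWS'. ROWS is text: rows parted by semicolons, each of 7 numbers parted by spaces: the shift along the world's x, y, z normalised to -1 to 1, where 1 is 2 cm, then the turn, a rotation vector about the world's x, y, z normalised to -1 to 1, where 1 is 6 degrees, then the finger opening in mm, from 0 to 85.4. In form: dx dy dz wx wy wz claw; .... A call has 1 to 8 rows; each row shifts and turns the pose as measured when the row begins; what a row does not reach is not made up. A row lasts 1/10 s, in which the tool goes at most 50 mm and 8.59 degrees, less where a joint would pass 70% of its speed; a pose out of reach is approached as far as the arm can. A call with a number of a shift or a turn outside -1 to 1 is refused whole. A call with a gripper value outside its range is refused whole. The fingers move at their own pace and stop on an object; the grip force is fixed at half the most. Time passes only in rows, so rows that do not move let the fingers close. It gives the time, the measured TCP pose, the force and the opening at its end, in the units of the state.
- telemetry.observe(): the state, without advancing time (a new reading comes with each control period).
- viewer.read_camera(name): name is "scene" or "top" or "wrist"; returns a dict with "img" (384x512x3 uint8, blue, green, red), "intrinsics" (3x3 intrinsics, pixels), "D" ([k1, k2, p1, p2, k3] as OpenCV has them; the pictures are not rectified), "rvec" (rotation vector, rad) and "tvec" (3), from world to camera coordinates, as OpenCV has them; the wrist camera has in their place "hand_eye" (4x4, takes a point from camera to tool coordinates, whose origin is the TCP and whose axes are the tool frame's). Camera axes: x right, y down, z forward; pixel columns grow to the right and rows downward; lengths in m; the calibration is good to about 2 mm. A picture is of the moment at which its call begins: read the wrist's pose just before it. There is no depth.
- job.finish_job(): hands the job in, once; it reports no verdict.
Trained networks look in the newest picture that a camera, given by its name, has taken for a name from the list of things; names that differ only in an ending like _2 or _b are one class to them, and where a whole thing is asked for, a point or a joint stands for the part that bears it (a point fixed in the world has none). Each returns a list of dicts, best first, with "score" (0 to 1); they miss things now and then, are a little off and sometimes report something else, mostly with a low value. They report only what shows in the picture. A call takes as long as a camera call.
- models.spot_in(camera, label): "extent" ([centre column, centre row, width, height] in pixels, round what is visible of it).
- models.landmark_of(camera, label): "at" ([column, row] in pixels: a listed point, or the origin of a listed thing).
The state is a dict: "time": time; "joints": joint angles; "qvel": joint speeds; "tau": joint torques, N m; "tool_pos": TCP position; "tcp_rot": TCP orientation; "wrist_force": force on the tool from outside, world axes, zero at the start; "torque": the same for the moment, N m; "grip_width": finger opening in m.
Only numpy, scipy, OpenCV 4.12 (cv2) and the standard library are available. Lean on these libraries where they do the work, as an engineer would, in place of code of your own. Each camera call takes 0.05 s, during which the arm holds its last target.

## Working session

There is one attempt and no reset: what is moved stays moved. The work goes in short steps, Python scripts to look and compute and a shell command to move; the robot and the scene stay as the last step left them, time stands still between calls to the robot, and variables do not carry over. Pictures are saved under pics/ and viewed, and the job is handed in when it is done.

```bash
ls; mkdir -p pics; python3 - <<'E'
from rig import telemetry, viewer, job, models, robot
import cv2
print(telemetry.observe())
for n in ["scene","top","wrist"]:
    d=viewer.read_camera(n); cv2.imwrite(f"pics/{n}0.png",d["img"]); print(n,{k:v for k,v in d.items() if k!="img"})
E
```

```text
pics
{'time': 0.0, 'joints': array([-7.14472212e+01,  1.49348774e+01, -7.98780504e+00,  6.71907706e+01,
       -8.15220261e-04,  9.00005232e+01]), 'qvel': array([-0.07749873,  0.0518059 , -0.02671335,  0.02329913, -0.03100494,
        0.05096614]), 'tau': array([-2.84177928e-03, -4.05675817e+01,  2.53923386e+01,  1.86726311e-02,
       -1.18462431e-04,  8.80368631e-07]), 'tool_pos': array([ 0.16681503, -0.49704987,  0.23045924]), 'tcp_rot': array([-90.00081626,   0.11345305, -71.4477444 ]), 'wrist_force': array([-0.34106215, -0.09434507,  0.33750418]), 'torque': array([-0.01562242,  0.0364672 ,  0.00809208]), 'grip_width': 0.08506751800654913}
scene {'intrinsics': array([[368.31949796,   0.        , 253.57429286],
       [  0.        , 368.31949796, 196.16473356],
       [  0.        ,   0.        ,   1.        ]]), 'D': array([0.01251886, 0.        , 0.        , 0.        , 0.        ]), 'rvec': array([ 1.91181474,  1.04160891, -0.60388237]), 'tvec': array([-0.31465197, -0.15001334,  1.44140771])}
top {'intrinsics': array([[351.80611714,   0.        , 255.97078833],
       [  0.    
[... 174 characters left out ...]
y([ 2.11403568, -2.1651061 ,  0.13388001]), 'tvec': array([0.04699658, 0.55841222, 0.96398777])}
wrist {'intrinsics': array([[323.52789479,   0.        , 256.28936191],
       [  0.        , 323.52789479, 190.2857197 ],
       [  0.        ,   0.        ,   1.        ]]), 'D': array([0.01656472, 0.        , 0.        , 0.        , 0.        ]), 'hand_eye': array([[ 9.99998937e-01,  1.27110918e-03, -7.14723267e-04,
         1.69754967e-04],
       [ 1.02666677e-03, -2.65606234e-01,  9.64081052e-01,
        -1.42391256e-01],
       [ 1.03561732e-03, -9.64080761e-01, -2.65607256e-01,
         6.70860046e-02],
       [ 0.00000000e+00,  0.00000000e+00,  0.00000000e+00,
         1.00000000e+00]])}
```

View pics/scene0.png

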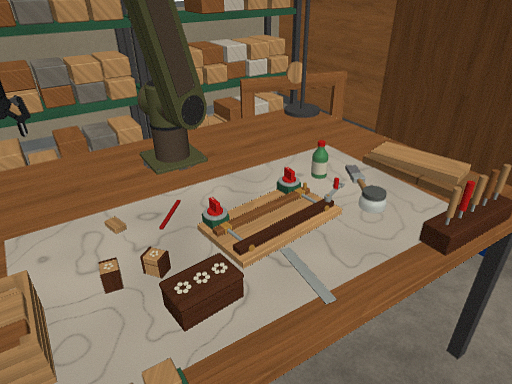

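View pics/top0.png

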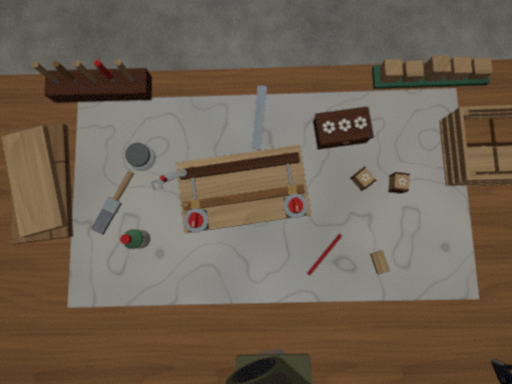

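View pics/wrist0.png

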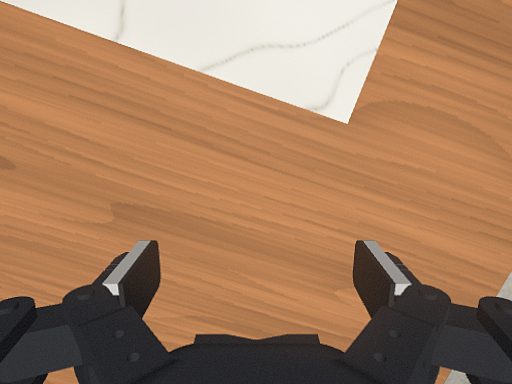

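```bash
cat > h.py <<'E'
from rig import telemetry, viewer, job, models, robot
import cv2, numpy as np
from scipy.spatial.transform import Rotation as Ro
def cam(n):
    s=telemetry.observe(); d=viewer.read_camera(n)
    if "rvec" in d: R=cv2.Rodrigues(d["rvec"])[0]; t=d["tvec"].reshape(3)
    else:
        T=np.eye(4); T[:3,:3]=Ro.from_euler('xyz',s["tcp_rot"],degrees=True).as_matrix(); T[:3,3]=s["tool_pos"]
        W=np.linalg.inv(T@d["hand_eye"]); R=W[:3,:3]; t=W[:3,3]
    d["R"]=R; d["t"]=t; return d
def p2w(d,uv,z):
    u=cv2.undistortPoints(np.array([[uv]],float),d["intrinsics"],d["D"])[0,0]
    r=d["R"].T@np.array([u[0],u[1],1]); c=-d["R"].T@d["t"]
    return c+r*(z-c[2])/r[2]
def w2p(d,P):
    return cv2.projectPoints(np.atleast_2d(np.array(P,float)),cv2.Rodrigues(d["R"])[0],d["t"],d["intrinsics"],d["D"])[0][:,0]
def save(d,n,pts=None):
    im=d["img"].copy()
    if pts is not None:
        for p in pts: cv2.circle(im,(int(round(p[0])),int(round(p[1]))),2,(255,0,255),-1)
    cv2.imwrite(f"pics/{n}.png",im)
def crop(d,n,c,w,s=4,pts=None):
    im=cv2.resize(d["img"],None,fx=s,fy=s,interpolation=cv2.INTER_CUBIC)
    if pts is not None:
        for p in pts: cv2.circle(im,(int(round((p[0]+.5)*s)),int(round((p[1]+.5)*s))),2,(255,0,255),-1)
    x,y=int(c[0]*s),int(c[1]*s); a,b=int(w[0]*s/2),int(w[1]*s/2)
    cv2.imwrite(f"pics/{n}.png",im[max(0,y-b):y+b,max(0,x-a):x+a])
E
python3 - <<'E'
from h import *
Z={"knob_left_grip":.087,"knob_right_grip":.087,"hook_pin":.088,"hook_pivot":.088,"jaw_left":.038,"jaw_right":.038,"press":0,"jaw":0,"blank1":0,"inlaid_box":0}
for c in ["top","scene"]:
    d=cam(c)
    for n,z in Z.items():
        for m in models.landmark_of(c,n)[:4]: print(c,n,round(m["score"],2),np.round(m["at"],1),p2w(d,m["at"],z).round(4))
    if c=="top":
        crop(d,"tp",(245,190),(160,120),5)
        crop(d,"tb",(385,180),(80,60),8)
E
```

```text
top knob_left_grip 0.61 [193.  219.3] [0.4757 0.2044 0.087 ]
top knob_right_grip 0.63 [297.2 202.7] [ 0.5138 -0.0775  0.087 ]
top hook_pin 0.49 [161.2 177.4] [0.5924 0.2919 0.088 ]
top hook_pivot 0.54 [178.7 170.6] [0.6102 0.244  0.088 ]
top jaw_left 0.95 [192.8 196.8] [0.543  0.2148 0.038 ]
top jaw_left 0.71 [390.1 185.9] [ 0.5603 -0.3471  0.038 ]
top jaw_right 0.82 [294.7 183.4] [ 0.5744 -0.0775  0.038 ]
top press 0.82 [241.5 187.9] [0.5709 0.0772 0.    ]
top blank1 0.84 [362.2 180.5] [ 0.584  -0.2806  0.    ]
top blank1 0.65 [392.  184.5] [ 0.5698 -0.3669  0.    ]
top inlaid_box 0.82 [341.7 131.6] [ 0.7352 -0.2288  0.    ]
top inlaid_box 0.64 [327.5 254.9] [ 0.3697 -0.1673  0.    ]
top inlaid_box 0.51 [161.  179.7] [0.6018 0.3179 0.    ]
scene knob_left_grip 0.57 [286.1 169.7] [0.4624 0.2012 0.087 ]
scene knob_right_grip 0.51 [214.2 199.2] [ 0.4944 -0.067   0.087 ]
scene hook_pin 0.73 [335.8 175.7] [0.5792 0.3003 0.088 ]
scene hook_pivot 0.65 [328.8 183.7] [0.6044 0.2494 0.088 ]
scene jaw_left 0.72 [299.1 191.1] [0.5245 0.2066 0.038 ]
scene jaw_right 0.68 [226.9 225.1] [ 0.5586 -0.0657  0.038 ]
scene press 0.76 [273.8 226.3] [0.5897 0.0665 0.    ]
scene jaw 0.67 [298.8 205.8] [0.5444 0.1921 0.    ]
scene jaw 0.47 [357.  178.4] [0.5176 0.4688 0.    ]
scene blank1 0.97 [112.6 283.5] [ 0.5677 -0.376   0.    ]
scene blank1 0.91 [151.1 270.8] [ 0.5756 -0.2866  0.    ]
scene inlaid_box 0.72 [206.4 299.7] [ 0.7326 -0.2151  0.    ]
scene inlaid_box 0.61 [227.3 230. ] [ 0.5323 -0.0521  0.    ]
```

View pics/tp.png

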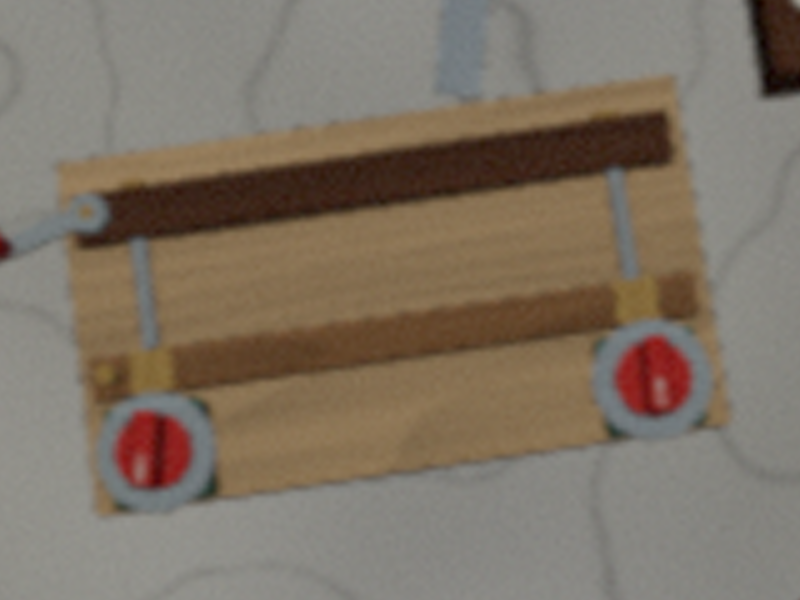

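View pics/tb.png

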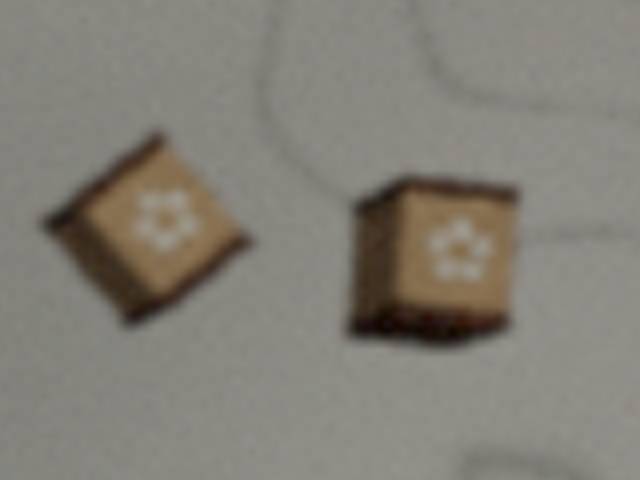

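```bash
python3 - <<'E'
from h import *
from scipy.optimize import least_squares
d=cam("top")
im=[(176.4,162.6),(299.6,145.6),(310.6,215),(184.4,233)]
pr=[(.1,.185,.02),(.1,-.185,.02),(-.11,-.185,.02),(-.11,.185,.02)]
im=[(a-.5+.1,b-.5+.1) for a,b in im]
def tf(q,P):
    c,s=np.cos(q[2]),np.sin(q[2]); P=np.array(P); return np.c_[q[0]+c*P[:,0]-s*P[:,1],q[1]+s*P[:,0]+c*P[:,1],P[:,2]]
r=least_squares(lambda q:(w2p(d,tf(q,pr))-im).ravel(),[.57,.077,.1])
print(r.x,np.degrees(r.x[2]),r.fun.round(2))
q=r.x
pts=[(-.081,.14,.087),(-.081,-.14,.087),(.06,.163,.088),(-.0215,.14,.038),(-.0215,-.14,.038),(.045,.14,.038),(.045,-.14,.038),(-.109,.168,.05),(-.109,-.168,.05)]
print(tf(q,pts).round(4))
crop(d,"tp2",(245,190),(160,120),5,w2p(d,tf(q,pts+pr)))
E
```

```text
[0.57220123 0.07428251 0.11590937] 6.641117629610038 [-0.4  -0.18  0.35 -0.58  0.72  0.35 -0.68  0.32]
[[ 0.4756  0.204   0.087 ]
 [ 0.5079 -0.0741  0.087 ]
 [ 0.6129  0.2431  0.088 ]
 [ 0.5347  0.2109  0.038 ]
 [ 0.567  -0.0673  0.038 ]
 [ 0.6007  0.2185  0.038 ]
 [ 0.6331 -0.0596  0.038 ]
 [ 0.4445  0.2285  0.05  ]
 [ 0.4834 -0.1052  0.05  ]]
```

View pics/tp2.png

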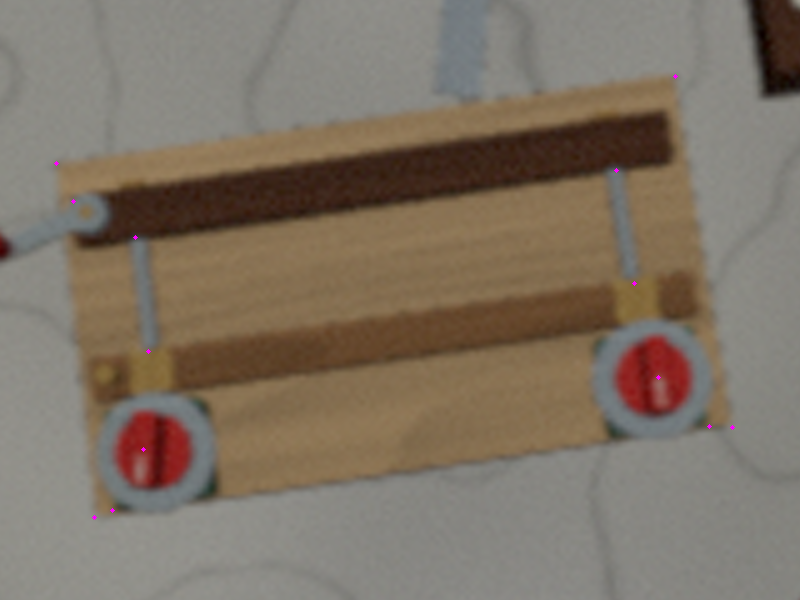

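```bash
python3 - <<'E'
from h import *
d=cam("top")
f=lambda x,y:p2w(d,(345+x/8-.4,150+y/8-.4),.054)
for n,P in {"L":[(165,218),(90,205),(160,145),(135,310),(240,235)],"R":[(460,250),(405,185),(515,195),(397,312),(508,325)]}.items():
    W=np.array([f(*p) for p in P]); print(n,W[:,:2].round(4))
    for a,b in ((1,2),(3,4)): v=W[b]-W[a]; print(np.degrees(np.arctan2(v[1],v[0])),np.linalg.norm(v))
E
```

```text
L [[ 0.5854 -0.2741]
 [ 0.5907 -0.2483]
 [ 0.6115 -0.2741]
 [ 0.5531 -0.2616]
 [ 0.5787 -0.2998]]
-51.11679684762677 0.033143757452301845
-56.166469851733716 0.04598831968247863
R [[ 0.5714 -0.3755]
 [ 0.5949 -0.3583]
 [ 0.5904 -0.3961]
 [ 0.5501 -0.3521]
 [ 0.5445 -0.3899]]
-96.90137196907556 0.03804339659120301
-98.32081740405522 0.03819904879013688
```

```bash
python3 -m crank '1 0.53 0 0 0 0.2 70;1 0.53 0 0 0 0.2 70;1 0.53 0 0 0 0.2 70;1 0.53 0 0 0 0.2 70;1 0.53 0 0 0 0.2 70;1 0.53 0 0 0 0.2 70;1 0.53 0 0 0 0.2 70;1 0.53 0 0 0 0.2 70'
```

```text
time: 2.15
tool_pos: [0.3302, -0.4113, 0.2315]
tcp_rot: [-90.0, -0.1, -61.8]
wrist_force: [-0.1, -0.1, 0.3]
grip_width: 0.0698
```

```bash
python3 -m crank '1 0.53 0 0 0 0.12 70;1 0.53 0 0 0 0.12 70;1 0.53 0 0 0 0.12 70;1 0.53 0 0 0 0.12 70;1 0.53 0 0 0 0.12 70;1 0.53 0 0 0 0.12 70;1 0.53 0 0 0 0.12 70'; python3 -m crank '1 0.53 0 0 0 0.12 70;1 0.53 0 0 0 0.12 70;1 0.53 0 0 0 0.12 70;1 0.53 0 0 0 0.12 70;1 0.53 0 0 0 0.12 70;0.6 0.53 0 0 0 0 70;0 0 0 0 0 0 70'; python3 - <<'E'
from h import *
d=cam("wrist"); save(d,"w1")
print(telemetry.observe()["tool_pos"])
for m in models.landmark_of("wrist","blank1"): print(m, p2w(d,m["at"],0).round(4))
E
```

```text
time: 2.85
tool_pos: [0.476, -0.3335, 0.2315]
tcp_rot: [-90.1, -0.1, -56.6]
wrist_force: [-0.5, -0.6, 0.4]
grip_width: 0.0698
time: 3.55
tool_pos: [0.5949, -0.2652, 0.2304]
tcp_rot: [-90.1, -0.1, -52.6]
wrist_force: [0.0, -0.0, -0.4]
grip_width: 0.07
[ 0.59400013 -0.26588141  0.23038303]
{'at': [254.5, 171.8], 'score': 0.87} [ 0.5832 -0.2717  0.    ]
{'at': [312.0, 229.7], 'score': 0.76} [ 0.5683 -0.3724  0.    ]
```

View pics/w1.png

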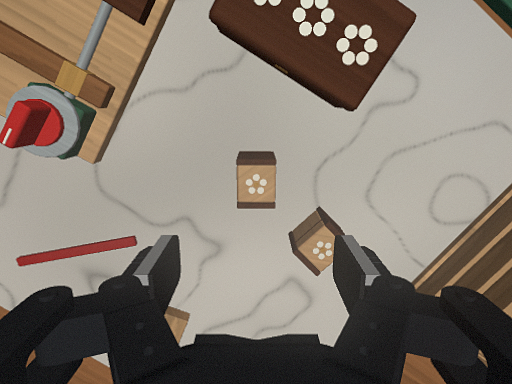

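```bash
python3 - <<'E'
from h import *
d=cam("wrist");crop(d,"w1c",(275,210),(110,100),6)
print(p2w(d,(257,184),.054),p2w(d,(322,250),.054))
E
```

```text
[ 0.5822405  -0.27588444  0.054     ] [ 0.56637703 -0.37602529  0.054     ]
```

View pics/w1c.png

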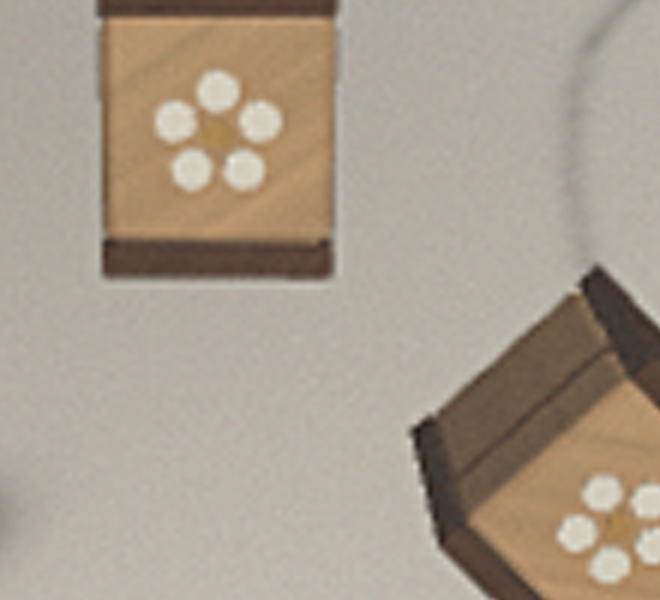

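```bash
python3 -m crank '-0.55 -0.45 -1 0 0 0 70;0 0 -1 0 0 0 70;0 0 -1 0 0 0 70;0 0 -1 0 0 0 70;0 0 -1 0 0 0 70;0 0 -1 0 0 0 70;0 0 -1 0 0 0 70;0 0 0 0 0 0 70'; python3 - <<'E'
from h import *
d=cam("wrist"); save(d,"w2")
print(telemetry.observe()["tool_pos"],p2w(d,(257,184),.054))
E
```

```text
time: 4.5
tool_pos: [0.5723, -0.2832, 0.0902]
tcp_rot: [-90.2, -0.3, -53.5]
wrist_force: [-0.0, -0.3, -0.1]
grip_width: 0.0698
[ 0.57316828 -0.28375051  0.09183915] [ 0.58990518 -0.27097246  0.054     ]
```

View pics/w2.png

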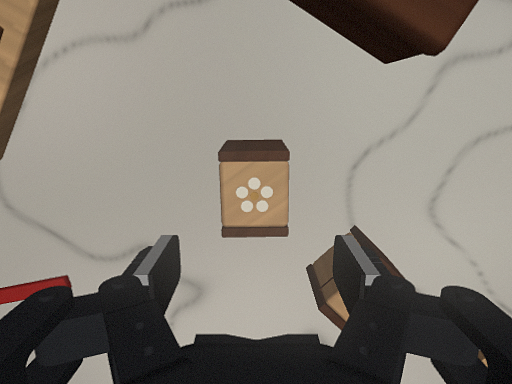

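```bash
python3 - <<'E'
from h import *
d=cam("wrist")
print(telemetry.observe()["tool_pos"],p2w(d,(254.5,196),.054))
E
```

```text
[ 0.57453884 -0.28406378  0.09314486] [ 0.58391991 -0.27489845  0.054     ]
```

```bash
python3 -m crank '0.5 0.45 0 0 0 0 70;0 0 -0.7 0 0 0 70;0.05 0.03 -0.7 0 0 0 70;0.05 0.03 -0.7 0 0 0 70;0.05 0.03 -0.6 0 0 0 70;0 0 0 0 0 0 70;0 0 0 0 0 0 70'
```

```text
time: 5.3
tool_pos: [0.5937, -0.2739, 0.042]
tcp_rot: [-89.8, -1.2, -53.4]
wrist_force: [-0.5, -0.7, 0.3]
grip_width: 0.0699
```

```bash
python3 -m crank '0 0 0 0 0 0 70;0 0 0 0 0 0 70'; python3 -c "
from h import *
d=cam('wrist');save(d,'w3');print(telemetry.observe())"
```

```text
time: 5.5
tool_pos: [0.5943, -0.2741, 0.0428]
tcp_rot: [-89.7, -1.3, -53.4]
wrist_force: [0.6, -0.5, 0.3]
grip_width: 0.0701
{'time': 5.55, 'joints': array([-24.58035151,  33.54373677,  -7.36333287,  47.821386  ,
        -0.37524838, 118.85537973]), 'qvel': array([-0.154157  , -0.12064558, -0.00260636, -0.06590487,  0.04768373,
        0.05128583]), 'tau': array([ 2.52350589e-02, -5.45944512e+01,  2.22092736e+01, -1.63495322e-01,
       -2.51581986e-02,  3.69603526e-05]), 'tool_pos': array([ 0.59429957, -0.2741526 ,  0.04288024]), 'tcp_rot': array([-89.71490301,  -1.29473814, -53.44311668]), 'wrist_force': array([-0.01145323,  0.47698654, -0.27957461]), 'torque': array([-0.01951999,  0.00168363,  0.02350011]), 'grip_width': 0.06984502315794691}
```

View pics/w3.png

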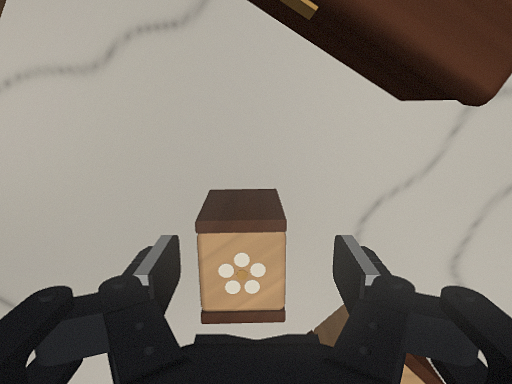

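```bash
cat >> h.py <<'E'
def go(x,y,z,yaw):
    s=telemetry.observe(); d=(np.array([x,y,z])-s["tool_pos"])/.02
    A=Ro.from_euler('xyz',s["tcp_rot"],degrees=True); B=Ro.from_euler('xyz',[-90,0,yaw],degrees=True)
    w=np.degrees((B*A.inv()).as_rotvec())/6
    print("t",round(s["time"],2),"pos",s["tool_pos"].round(4),"rot",s["tcp_rot"].round(1),"grip",round(s["grip_width"],4),"F",s["wrist_force"].round(1),"\n delta units",d.round(2),w.round(2))
E
python3 -c "
from h import *
d=cam('wrist');print(p2w(d,(242,273),.054));go(.584,-.275,.02,-53)"
```

```text
[ 0.58407414 -0.27350473  0.054     ]
t 5.6 pos [ 0.5942 -0.2742  0.0428] rot [-89.7  -1.3 -53.4] grip 0.0699 F [ 0.3  0.8 -0.6] 
 delta units [-0.51 -0.04 -1.14] [0.14 0.17 0.07]
```

```bash
python3 -m crank '-0.5 0 0 0.14 0.17 0.07 70;0 0 0 0 0 0 70'; python3 -c "
from h import *
go(.584,-.274,.02,-53)"
```

```text
time: 5.8
tool_pos: [0.5837, -0.2743, 0.0436]
tcp_rot: [-90.0, 0.0, -53.0]
wrist_force: [0.2, 1.0, 0.4]
grip_width: 0.0699
t 5.8 pos [ 0.5837 -0.2743  0.0436] rot [-90.   0. -53.] grip 0.0699 F [0.2 1.  0.4] 
 delta units [ 0.02  0.02 -1.18] [-0.   -0.01 -0.  ]
```

```bash
python3 -m crank '0 0 -0.6 0 0 0 70;0 0 -0.55 0 0 0 70;0 0 0 0 0 0 70;0 0 0 0 0 0 30;0 0 0 0 0 0 30;0 0 0 0 0 0 30;0 0 0 0 0 0 30;0 0 0 0 0 0 30'; python3 -c "
from h import *
go(.584,-.274,.02,-53)"
```

```text
time: 6.6
tool_pos: [0.5831, -0.2743, 0.0179]
tcp_rot: [-90.1, 0.1, -53.0]
wrist_force: [-0.3, -0.4, -1.7]
grip_width: 0.0393
t 6.6 pos [ 0.5831 -0.2743  0.0179] rot [-90.1   0.1 -53. ] grip 0.0393 F [-0.3 -0.4 -1.7] 
 delta units [0.04 0.02 0.1 ] [-0.01 -0.02  0.  ]
```

```bash
python3 -m crank '0 0 1 0 0 0 30;0 0 1 0 0 0 30;0 0 1 0 0 0 30;0 0 1 0 0 0 30;0 0 1 0 0 0 30;0 0.5 1 0 0 -0.2 30;0 1 0.5 0 0 -0.25 30;0 1 0 0 0 -0.25 30'; python3 -m crank '0 1 0 0 0 -0.25 30;0 1 0 0 0 -0.25 30;0 1 0 0 0 -0.25 30;0 1 0 0 0 -0.25 30;0 1 0 0 0 -0.25 30;0 1 0 0 0 -0.25 30;0 1 0 0 0 -0.25 30;0 0 0 0 0 0 30'; python3 -c "
from h import *
go(.5787,.1304,.13,-83.4)"
```

```text
time: 7.4
tool_pos: [0.5807, -0.2244, 0.1511]
tcp_rot: [-90.2, 0.3, -57.6]
wrist_force: [1.7, -0.0, -2.1]
grip_width: 0.0394
time: 8.2
tool_pos: [0.5796, -0.0769, 0.1522]
tcp_rot: [-90.1, 0.3, -68.5]
wrist_force: [0.2, -0.4, -1.4]
grip_width: 0.0393
t 8.2 pos [ 0.5796 -0.0769  0.1522] rot [-90.1   0.3 -68.5] grip 0.0393 F [ 0.2 -0.4 -1.4] 
 delta units [-0.04 10.36 -1.11] [-0.04 -0.03 -2.49]
```

```bash
python3 -m crank '0 1 0 0 0 -0.25 30;0 1 0 0 0 -0.25 30;0 1 0 0 0 -0.25 30;0 1 0 0 0 -0.25 30;0 1 0 0 0 -0.25 30;0 1 0 0 0 -0.25 30;0 1 0 0 0 -0.25 30;0 1 0 0 0 -0.25 30'; python3 -m crank '0 1 0 0 0 -0.25 30;0 1 0 0 0 -0.25 30;0 0.3 0 0 0 0 30;0 0 -0.5 0 0 0 30;0 0 -0.5 0 0 0 30;0 0 0 0 0 0 30'; python3 -c "
from h import *
go(.5787,.1304,.13,-83.4);d=cam('wrist');save(d,'w4')"
```

```text
time: 9.0
tool_pos: [0.5798, 0.0812, 0.1522]
tcp_rot: [-90.1, -0.1, -81.2]
wrist_force: [0.1, -0.0, -1.1]
grip_width: 0.0394
time: 9.6
tool_pos: [0.5851, 0.0958, 0.1301]
tcp_rot: [-90.2, 1.4, -81.3]
wrist_force: [-0.6, -0.6, -1.3]
grip_width: 0.0398
t 9.6 pos [0.5851 0.0958 0.1301] rot [-90.2   1.4 -81.3] grip 0.0398 F [-0.6 -0.6 -1.3] 
 delta units [-0.32  1.73 -0.01] [-0.23 -0.06 -0.36]
```

View pics/w4.png

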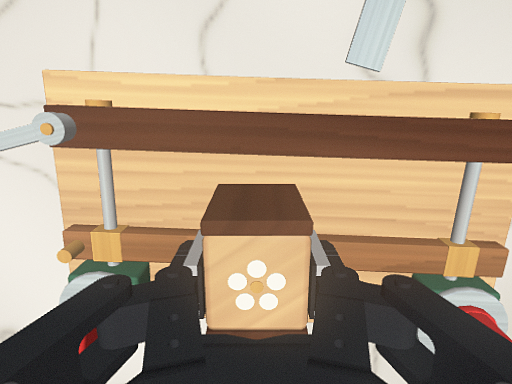

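```bash
python3 -m crank '-0.32 0.86 0 -0.23 -0.06 -0.36 30;0 0.86 0 0 0 0 30;0 0 0 0 0 0 30'; python3 - <<'E'
from h import *
go(.5787,.1304,.13,-83.4)
d=cam("wrist")
def tf(P,q=(.5722,.0743,.1159)):
    c,s=np.cos(q[2]),np.sin(q[2]); P=np.array(P); return np.c_[q[0]+c*P[:,0]-s*P[:,1],q[1]+s*P[:,0]+c*P[:,1],P[:,2]]
pts=[(.06,.163,.056)]+[(.045,y,.038) for y in (.175,.14,.05,0,-.05,-.14)]+[(-.0215,y,.038) for y in (.175,.14,-.1,-.14)]+[(.1,.185,.02),(.1,-.0,.02)]
save(d,"w5",w2p(d,tf(pts)))
E
```

```text
time: 9.95
tool_pos: [0.5828, 0.1019, 0.1307]
tcp_rot: [-90.0, 1.4, -80.8]
wrist_force: [1.1, 0.8, -1.3]
grip_width: 0.039
t 9.95 pos [0.5828 0.1019 0.1307] rot [-90.    1.4 -80.8] grip 0.039 F [ 1.1  0.8 -1.3] 
 delta units [-0.21  1.42 -0.03] [-0.23 -0.03 -0.44]
```

View pics/w5.png

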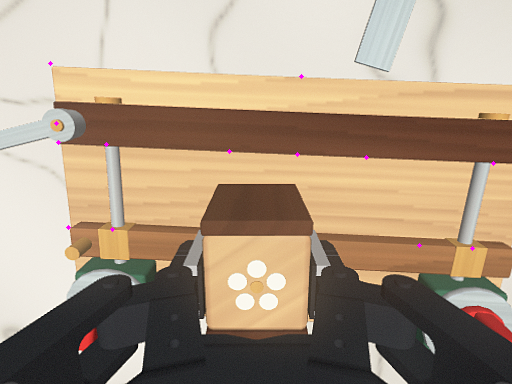

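```bash
for i in 1; do python3 -m crank '0 0 0 0 0 1 30;0 0 0 0 0 1 30;0 0 0 0 0 1 30;0 0 0 0 0 1 30;0 0 0 0 0 1 30;0 0 0 0 0 1 30;0 0 0 0 0 1 30;0 0 0 0 0 1 30'; python3 -m crank '0 0 0 0 0 1 30;0 0 0 0 0 1 30;0 0 0 0 0 1 30;0 0 0 0 0 1 30;0 0 0 0 0 1 30;0 0 0 0 0 1 30;0 0 0 0 0 1 30;0 0 0 0 0 1 30';python3 -m crank '0 0 0 0 0 1 30;0 0 0 0 0 1 30;0 0 0 0 0 1 30;0 0 0 0 0 1 30;0 0 0 0 0 1 30;0 0 0 0 0 1 30;0 0 0 0 0 1 30;0 0 0 0 0 0 30'; done;  python3 -c "
from h import *
go(.5787,.1304,.13,96.6)"
```

```text
time: 10.8
tool_pos: [0.5841, 0.1029, 0.1331]
tcp_rot: [-89.8, 1.1, -30.7]
wrist_force: [0.2, -1.5, -1.2]
grip_width: 0.0394
time: 11.6
tool_pos: [0.586, 0.1043, 0.1356]
tcp_rot: [-89.8, 0.9, 19.5]
wrist_force: [0.4, -0.0, -1.4]
grip_width: 0.0393
time: 12.4
tool_pos: [0.5876, 0.1058, 0.1379]
tcp_rot: [-90.0, 0.7, 63.5]
wrist_force: [0.4, 0.7, -1.2]
grip_width: 0.0392
t 12.4 pos [0.5876 0.1058 0.1379] rot [-90.    0.7  63.5] grip 0.0392 F [ 0.4  0.7 -1.2] 
 delta units [-0.45  1.23 -0.4 ] [ 0.11 -0.02  5.52]
```

```bash
python3 -m crank '-0.45 0.6 -0.2 0.1 0 1 30;0 0.6 -0.1 0 0 1 30;0 0 0 0 0 1 30;0 0 0 0 0 1 30;0 0 0 0 0 0.8 30;0 0 0 0 0 0.5 30;0 0 0 0 0 0 30';  python3 - <<'E'
from h import *
go(.5787,.1304,.13,96.6)
d=cam("wrist")
def tf(P,q=(.5722,.0743,.1159)):
    c,s=np.cos(q[2]),np.sin(q[2]); P=np.array(P); return np.c_[q[0]+c*P[:,0]-s*P[:,1],q[1]+s*P[:,0]+c*P[:,1],P[:,2]]
pts=[(.045,y,.038) for y in (.175,.14,.05,0,-.05,-.14)]+[(-.0215,y,.038) for y in (.14,.05,0,-.1,-.14)]+[(-.081,-.14,.087),(-.081,.14,.087)]
save(d,"w6",w2p(d,tf(pts)))
E
```

```text
time: 13.1
tool_pos: [0.5793, 0.1316, 0.1332]
tcp_rot: [-89.9, 0.1, 95.7]
wrist_force: [-0.3, 0.1, -2.3]
grip_width: 0.0391
t 13.1 pos [0.5793 0.1316 0.1332] rot [-89.9   0.1  95.7] grip 0.0391 F [-0.3  0.1 -2.3] 
 delta units [-0.03 -0.06 -0.16] [ 0.01 -0.02  0.16]
```

View pics/w6.png

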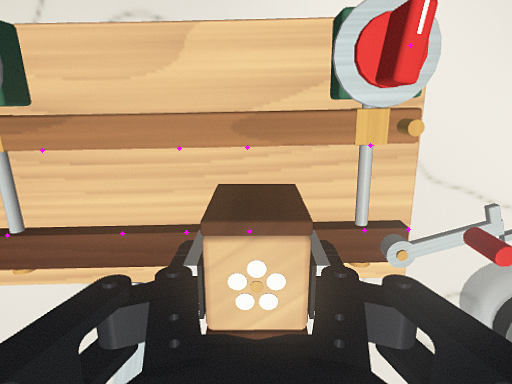

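```bash
python3 -m crank '0 -0.06 -0.6 0 0 0.15 30;0 0 -0.6 0 0 0 30;0 0 -0.6 0 0 0 30;0 0 -0.6 0 0 0 30;0 0 0 0 0 0 30';  python3 -c "
from h import *
go(.5787,.1304,.04,96.6)"
```

```text
time: 13.65
tool_pos: [0.5783, 0.1299, 0.0799]
tcp_rot: [-89.8, 0.1, 96.3]
wrist_force: [-1.1, -0.3, -0.8]
grip_width: 0.0392
t 13.65 pos [0.5783 0.1299 0.0799] rot [-89.8   0.1  96.3] grip 0.0392 F [-1.1 -0.3 -0.8] 
 delta units [ 0.02  0.02 -2.  ] [ 0.01 -0.03  0.05]
```

```bash
python3 -m crank '0 0 -0.6 0 0 0 30;0 0 -0.6 0 0 0.05 30;0.03 0.02 -0.5 0 0 0 30;0 0 -0.2 0 0 0 30;0 0 0 0 0 0 30';  python3 -c "
from h import *
go(.5787,.1304,.04,96.6);d=cam('wrist');save(d,'w7')"
```

```text
time: 14.15
tool_pos: [0.5787, 0.1303, 0.0379]
tcp_rot: [-89.8, 0.1, 96.6]
wrist_force: [-0.8, -1.6, 3.9]
grip_width: 0.0393
t 14.15 pos [0.5787 0.1303 0.0379] rot [-89.8   0.1  96.6] grip 0.0393 F [-0.8 -1.6  3.9] 
 delta units [-0.    0.01  0.11] [ 0.02 -0.04  0.  ]
```

View pics/w7.png

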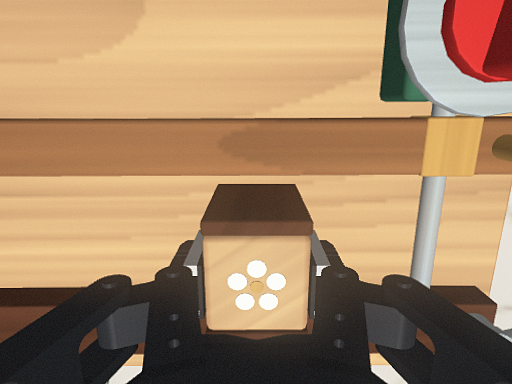

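```bash
python3 -m crank '0 0 0 0 0 0 60;0 0 0 0 0 0 60;0 0 0 0 0 0 60;0 0 0.5 0 0 0 60;0 0 1 0 0 0 60;0 0 1 0 0 0 60;0 0 1 0 0 0 60;0 0 1 0 0 0 60';  python3 -c "
from h import *
go(.569,-.3755,.15,82.5);d=cam('wrist');save(d,'w8')
d=cam('top');crop(d,'t8',(300,190),(260,120),3)"
```

```text
time: 15.0
tool_pos: [0.578, 0.1302, 0.1333]
tcp_rot: [-89.7, 0.1, 96.6]
wrist_force: [0.1, -0.9, 0.3]
grip_width: 0.0601
t 15.0 pos [0.578  0.1302 0.1333] rot [-89.7   0.1  96.6] grip 0.0601 F [ 0.1 -0.9  0.3] 
 delta units [ -0.45 -25.28   0.84] [ 0.01 -0.05 -2.35]
```

View pics/w8.png

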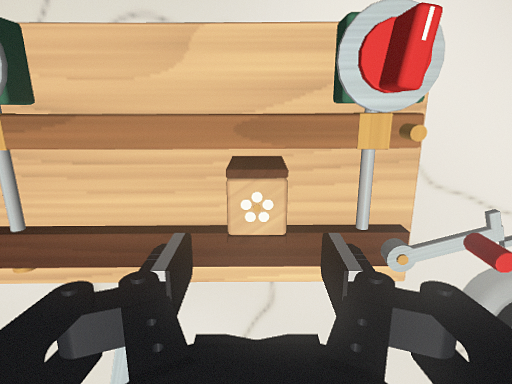

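View pics/t8.png

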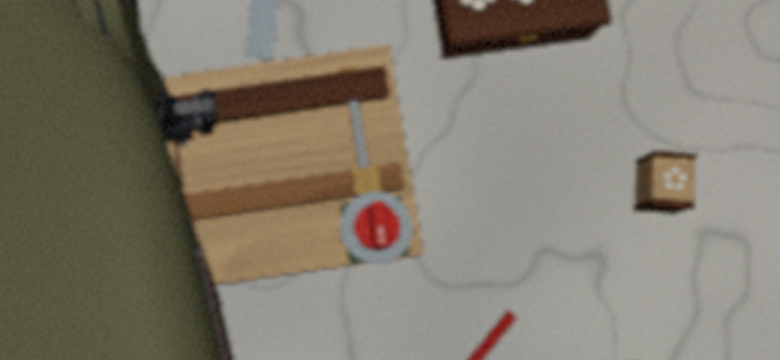

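```bash
python3 -m crank '0 -1 0.5 0 0 -0.1 70;0 -1 0.3 0 0 -0.1 70;0 -1 0 0 0 -0.1 70;0 -1 0 0 0 -0.1 70;0 -1 0 0 0 -0.1 70;0 -1 0 0 0 -0.1 70;0 -1 0 0 0 -0.1 70;0 -1 0 0 0 -0.1 70'; python3 -m crank '0 -1 0 0 0 -0.1 70;0 -1 0 0 0 -0.1 70;0 -1 0 0 0 -0.1 70;0 -1 0 0 0 -0.1 70;0 -1 0 0 0 -0.1 70;0 -1 0 0 0 -0.1 70;0 -1 0 0 0 -0.1 70;0 -1 0 0 0 -0.1 70';python3 -m crank '0 -1 0 0 0 -0.1 70;0 -1 0 0 0 -0.1 70;0 -1 0 0 0 -0.1 70;0 -1 0 0 0 -0.1 70;0 -1 0 0 0 -0.1 70;0 -1 0 0 0 -0.1 70;0 -0.5 0 0 0 -0.1 70;0 0 0 0 0 0 70';python3 -c "
from h import *
go(.569,-.3755,.15,82.5);d=cam('wrist');save(d,'w9')"
```

```text
time: 15.9
tool_pos: [0.5791, -0.032, 0.1515]
tcp_rot: [-90.1, -0.0, 91.9]
wrist_force: [-0.2, 0.1, 1.0]
grip_width: 0.0704
time: 16.7
tool_pos: [0.5756, -0.1982, 0.1478]
tcp_rot: [-89.8, -0.1, 86.9]
wrist_force: [0.2, -0.2, -0.2]
grip_width: 0.0697
time: 17.5
tool_pos: [0.5733, -0.3375, 0.1447]
tcp_rot: [-89.6, -0.2, 82.3]
wrist_force: [0.7, 0.1, 0.0]
grip_width: 0.0697
t 17.5 pos [ 0.5733 -0.3375  0.1447] rot [-89.6  -0.2  82.3] grip 0.0697 F [0.7 0.1 0. ] 
 delta units [-0.22 -1.9   0.26] [-0.03 -0.06  0.04]
```

View pics/w9.png

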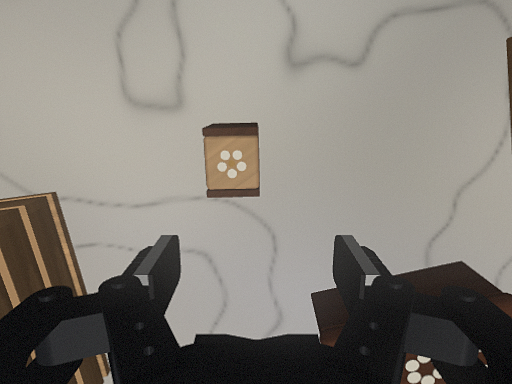

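```bash
python3 -c "
from h import *
d=cam('wrist');print(p2w(d,(232,164.5),.054))
a=p2w(d,(206,189),.054)-p2w(d,(259,188),.054);b=p2w(d,(205,136),.054)-p2w(d,(258.5,135),.054);print(a,b)
go(.569,-.3755,.06,82.5)"
```

```text
[ 0.54786369 -0.35086454  0.054     ]
[-0.00451545 -0.03926181  0.        ] [-0.00436493 -0.037962    0.        ]
t 17.6 pos [ 0.5732 -0.3358  0.1447] rot [-89.6  -0.2  82.4] grip 0.0704 F [0.3 0.4 0. ] 
 delta units [-0.21 -1.98 -4.24] [-0.04 -0.07  0.02]
```

```bash
python3 -m crank '-0.64 -0.4 -0.5 0 0 0 70;-0.63 -0.4 -0.6 0 0 0.1 70;0 0 -0.6 0 0 0 70;0 0 -0.6 0 0 0 70;0 0 -0.6 0 0 0 70;0 0 0 0 0 0 70';python3 -c "
from h import *
go(.548,-.351,.018,83.3);d=cam('wrist');save(d,'w10')"
```

```text
time: 18.2
tool_pos: [0.5498, -0.3466, 0.0846]
tcp_rot: [-89.7, -0.3, 83.4]
wrist_force: [-0.1, 0.6, -1.3]
grip_width: 0.0701
t 18.2 pos [ 0.5498 -0.3466  0.0846] rot [-89.7  -0.3  83.4] grip 0.0701 F [-0.1  0.6 -1.3] 
 delta units [-0.09 -0.22 -3.33] [-0.06 -0.05 -0.01]
```

View pics/w10.png

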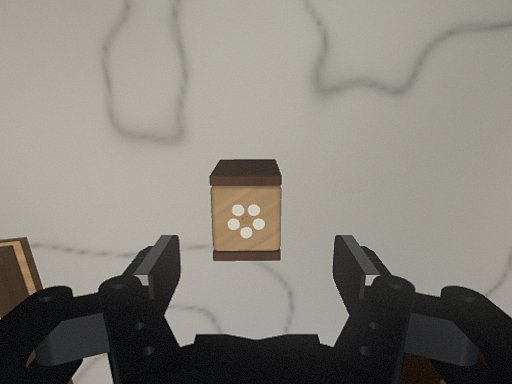

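```bash
python3 -c "
from h import *
d=cam('wrist');print(p2w(d,(246,221),.054))"; python3 -m crank '-0.09 -0.22 -0.5 -0.06 -0.05 0 70;0 0 -0.6 0 0 0 70;0 0 -0.6 0 0 0 70;0 0 0 0 0 0 70';python3 -c "
from h import *
go(.548,-.351,.018,83.3);d=cam('wrist');save(d,'w11')"
```

```text
[ 0.54840387 -0.35228202  0.054     ]
time: 18.7
tool_pos: [0.5518, -0.3521, 0.0528]
tcp_rot: [-90.4, 0.2, 83.4]
wrist_force: [-0.9, 0.5, -0.7]
grip_width: 0.0701
t 18.7 pos [ 0.5518 -0.3521  0.0528] rot [-90.4   0.2  83.4] grip 0.0701 F [-0.9  0.5 -0.7] 
 delta units [-0.19  0.06 -1.74] [ 0.03  0.07 -0.02]
```

View pics/w11.png

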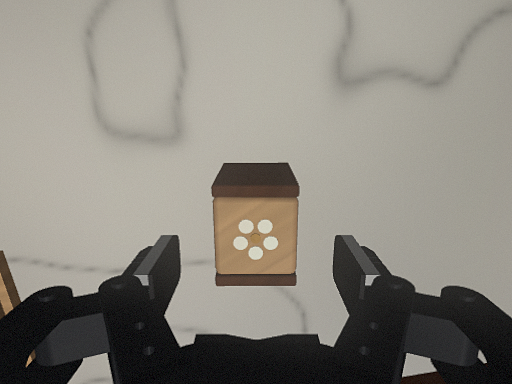

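Centred; the target is (0.548, -0.352).

```bash
python3 -m crank '-0.18 0 0 0 0.06 0 70;0 0 -0.6 0 0 0 70;0 0 -0.6 0 0 0 70;0 0 -0.5 0 0 0 70;0 0 0 0 0 0 70';python3 -c "
from h import *
go(.548,-.352,.018,83.3)"
```

```text
time: 19.25
tool_pos: [0.5492, -0.3527, 0.0178]
tcp_rot: [-90.2, 0.3, 83.4]
wrist_force: [-0.4, 0.1, -0.3]
grip_width: 0.0697
t 19.25 pos [ 0.5492 -0.3527  0.0178] rot [-90.2   0.3  83.4] grip 0.0697 F [-0.4  0.1 -0.3] 
 delta units [-0.06  0.03  0.01] [ 0.05  0.03 -0.02]
```

```bash
python3 -m crank '-0.05 0 0 0 0 0 30;0 0 0 0 0 0 30;0 0 0 0 0 0 30;0 0 0 0 0 0 30;0 0 0 0 0 0 30;0 0 0.5 0 0 0 30;0 0 1 0 0 0 30;0 0 1 0 0 0 30'; python3 -m crank '0 0 1 0 0 0 30;0 0 1 0 0 0 30;0 0 1 0 0 0 30;0.1 1 1 0 0 0.1 30;0.1 1 0.5 0 0 0.1 30;0.1 1 0 0 0 0.1 30;0.1 1 0 0 0 0.1 30;0.1 1 0 0 0 0.1 30'; python3 -m crank '0.1 1 0 0 0 0.1 30;0.1 1 0 0 0 0.1 30;0.1 1 0 0 0 0.1 30;0.1 1 0 0 0 0.1 30;0.1 1 0 0 0 0.1 30;0.1 1 0 0 0 0.1 30;0.1 1 0 0 0 0.1 30;0 0 0 0 0 0 30';python3 -c "
from h import *
go(.5915,.0212,.13,96.6)"
```

```text
time: 20.05
tool_pos: [0.5453, -0.351, 0.0667]
tcp_rot: [-89.8, 0.1, 83.4]
wrist_force: [0.7, -0.2, -1.2]
grip_width: 0.0393
time: 20.85
tool_pos: [0.5568, -0.2488, 0.1673]
tcp_rot: [-90.3, 0.3, 86.4]
wrist_force: [1.4, -0.3, -0.9]
grip_width: 0.0393
time: 21.65
tool_pos: [0.5637, -0.0893, 0.1592]
tcp_rot: [-89.5, 0.0, 91.6]
wrist_force: [-0.6, 0.9, -0.9]
grip_width: 0.0393
t 21.65 pos [ 0.5637 -0.0893  0.1592] rot [-89.5   0.   91.6] grip 0.0393 F [-0.6  0.9 -0.9] 
 delta units [ 1.39  5.53 -1.46] [ 0.01 -0.09  0.84]
```

```bash
python3 -m crank '0.2 0.9 0 0 0 0.14 30;0.25 0.9 0 0 0 0.14 30;0.25 0.9 0 0 0 0.14 30;0.25 0.9 -0.2 0 0 0.14 30;0.25 0.9 -0.4 0 0 0.14 30;0.2 0.7 -0.4 0 0 0.14 30;0 0 -0.3 0 0 0 30;0 0 0 0 0 0 30';python3 -c "
from h import *
go(.5915,.0212,.13,96.6);d=cam('wrist');save(d,'w12')"
```

```text
time: 22.45
tool_pos: [0.5863, 0.0198, 0.1267]
tcp_rot: [-88.9, 0.2, 97.0]
wrist_force: [-0.1, 0.5, -1.2]
grip_width: 0.0394
t 22.45 pos [0.5863 0.0198 0.1267] rot [-88.9   0.2  97. ] grip 0.0394 F [-0.1  0.5 -1.2] 
 delta units [0.26 0.07 0.16] [ 0.06 -0.18 -0.07]
```

View pics/w12.png

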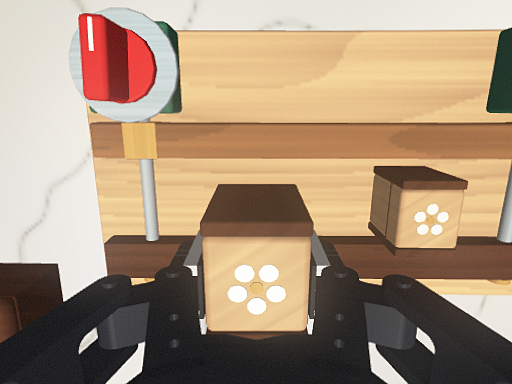

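```bash
python3 -m crank '0.26 0.07 0 0.06 -0.18 -0.07 30;0 0 -0.6 0 0 0 30;0 0 -0.6 0 0 0 30;0 0 -0.6 0 0 0 30;0 0 0 0 0 0 30';python3 -c "
from h import *
go(.5915,.0212,.039,96.6)"
```

```text
time: 23.0
tool_pos: [0.5923, 0.0178, 0.0896]
tcp_rot: [-90.3, 0.0, 96.2]
wrist_force: [-0.9, 0.9, -1.9]
grip_width: 0.0393
t 23.0 pos [0.5923 0.0178 0.0896] rot [-90.3   0.   96.2] grip 0.0393 F [-0.9  0.9 -1.9] 
 delta units [-0.04  0.17 -2.53] [0.   0.04 0.06]
```

```bash
python3 -m crank '-0.04 0.15 -0.6 0 0.04 0.06 30;0 0 -0.6 0 0 0 30;0 0 -0.6 0 0 0 30;0 0 -0.3 0 0 0 30;0 0 0 0 0 0 30';python3 -c "
from h import *
go(.5915,.0212,.039,96.6);d=cam('wrist');save(d,'w13')"
```

```text
time: 23.5
tool_pos: [0.5911, 0.0207, 0.0434]
tcp_rot: [-90.0, 0.0, 96.6]
wrist_force: [-0.1, -0.3, -1.0]
grip_width: 0.0392
t 23.5 pos [0.5911 0.0207 0.0434] rot [-90.    0.   96.6] grip 0.0392 F [-0.1 -0.3 -1. ] 
 delta units [ 0.02  0.02 -0.22] [ 0.   -0.01  0.  ]
```

View pics/w13.png

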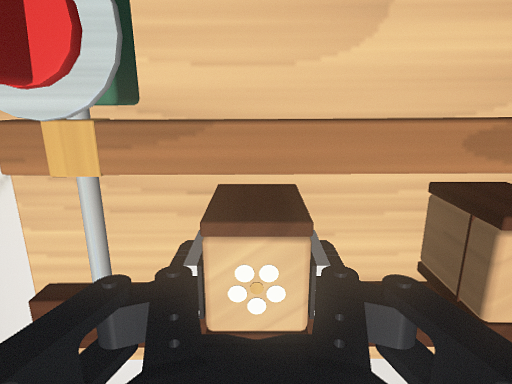

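```bash
python3 -m crank '0 0 -0.25 0 0 0 30;0 0 0 0 0 0 30;0 0 0 0 0 0 30'; python3 -m crank '0 0 0 0 0 0 60;0 0 0 0 0 0 60;0 0 0 0 0 0 60;0 0 0.5 0 0 0 60;0 0 1 0 0 0 60;0 0 1 0 0 0 60;0 0 1 0 0 0 60;0 0 1 0 0 0 60';python3 -c "
from h import *
go(.5079,-.0741,.14,6.6);d=cam('wrist');save(d,'w14');d=cam('scene');crop(d,'s14',(260,215),(200,150),4)"
```

```text
time: 23.85
tool_pos: [0.5923, 0.0208, 0.0393]
tcp_rot: [-90.1, 0.0, 96.6]
wrist_force: [0.0, -0.3, -0.8]
grip_width: 0.0395
time: 24.65
tool_pos: [0.5912, 0.0207, 0.134]
tcp_rot: [-90.0, 0.0, 96.6]
wrist_force: [0.5, -0.7, 0.4]
grip_width: 0.0599
t 24.65 pos [0.5912 0.0207 0.134 ] rot [-90.    0.   96.6] grip 0.0599 F [ 0.5 -0.7  0.4] 
 delta units [-4.17 -4.74  0.3 ] [  0.  -0. -15.]
```

View pics/w14.png

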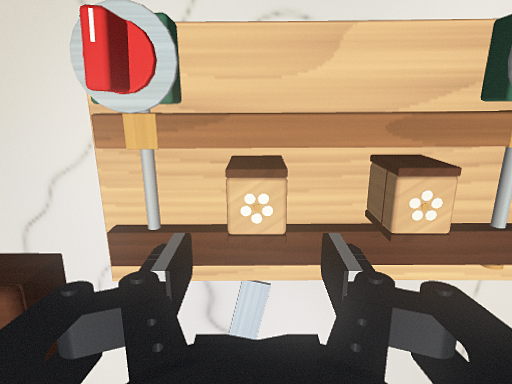

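View pics/s14.png

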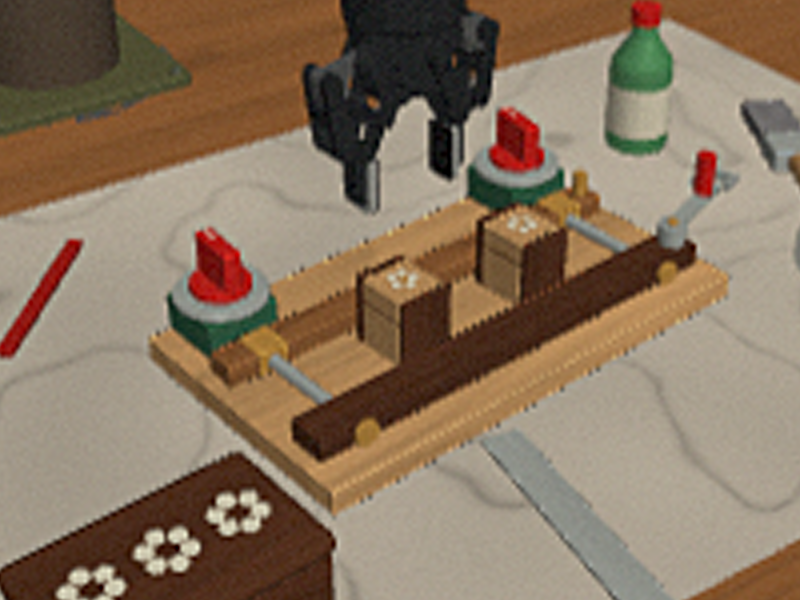

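```bash
python3 -m crank '-0.8 -0.9 0.3 0 0 -0.2 50;-0.8 -0.95 0 0 0 -0.2 50;-0.8 -0.95 0 0 0 -0.2 50;-0.8 -0.95 0 0 0 -0.2 50;-0.8 -0.95 0 0 0 0 50;0 0 0 0 0 0 50'; python3 -c "
from h import *
go(.5079,-.0741,.14,92);d=cam('wrist');save(d,'w15')"
```

```text
time: 25.35
tool_pos: [0.5109, -0.075, 0.1421]
tcp_rot: [-90.5, 0.1, 91.7]
wrist_force: [-0.5, 0.4, -0.4]
grip_width: 0.05
t 25.35 pos [ 0.5109 -0.075   0.1421] rot [-90.5   0.1  91.7] grip 0.05 F [-0.5  0.4 -0.4] 
 delta units [-0.15  0.04 -0.11] [0.01 0.08 0.04]
```

View pics/w15.png

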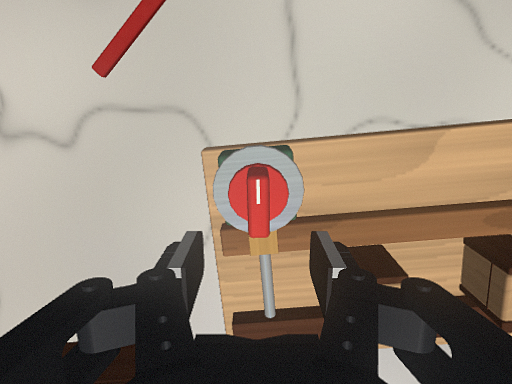

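```bash
python3 - <<'E'
from h import *
d=cam('wrist')
q=(.5722,.0743,.1159)
def tf(P):
    c,s=np.cos(q[2]),np.sin(q[2]); P=np.array(P); return np.c_[q[0]+c*P[:,0]-s*P[:,1],q[1]+s*P[:,0]+c*P[:,1],P[:,2]]
th=-np.radians(5)
b=[(-.081+a*np.cos(th)-e*np.sin(th),-.14+a*np.sin(th)+e*np.cos(th),.094) for a in(-.021,.021) for e in (-.007,.007)]+[(-.081,-.14,.094)]
crop(d,'w15c',(258,200),(110,100),6,w2p(d,tf(b)))
E
```

```text
(no output)
```

View pics/w15c.png

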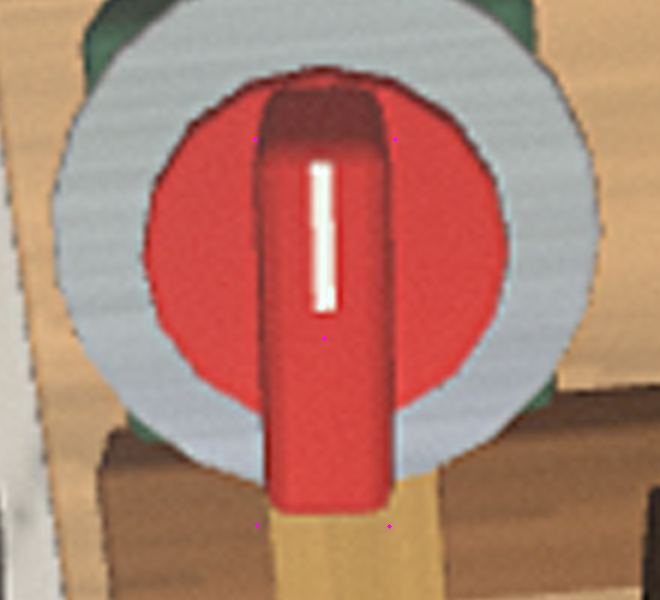

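```bash
python3 -m crank '-0.15 0.04 0 0 0.08 0.12 40;0 0 -0.6 0 0 0 40;0 0 -0.6 0 0 0 40;0 0 -0.6 0 0 0 40;0 0 -0.6 0 0 0 40;0 0 0 0 0 0 40'; python3 -c "
from h import *
go(.5079,-.0741,.071,92.5)"
```

```text
time: 26.05
tool_pos: [0.514, -0.069, 0.0916]
tcp_rot: [-90.2, -0.1, 93.0]
wrist_force: [-0.9, 0.3, 0.5]
grip_width: 0.0401
t 26.05 pos [ 0.514  -0.069   0.0916] rot [-90.2  -0.1  93. ] grip 0.0401 F [-0.9  0.3  0.5] 
 delta units [-0.3  -0.26 -1.03] [-0.01  0.04 -0.09]
```

```bash
python3 -m crank '-0.3 -0.26 -0.1 0 0 -0.05 40;0 0 0 0 0 0 40;0 0 -0.5 0 0 0 40;0 0 -0.4 0 0 0 40;0 0 0 0 0 0 40'; python3 -c "
from h import *
go(.5079,-.0741,.071,92.5)"
```

```text
time: 26.55
tool_pos: [0.5088, -0.074, 0.0709]
tcp_rot: [-90.3, -0.0, 92.8]
wrist_force: [-1.1, -0.3, -0.2]
grip_width: 0.0398
t 26.55 pos [ 0.5088 -0.074   0.0709] rot [-90.3  -0.   92.8] grip 0.0398 F [-1.1 -0.3 -0.2] 
 delta units [-0.04 -0.01  0.  ] [-0.01  0.05 -0.05]
```

```bash
python3 -m crank '-0.03 0 0 0 0 0 0;0 0 0 0 0 0 0;0 0 0 0 0 0 0;0 0 0 0 0 0 0;0 0 0 0 0 0 0;0 0 0 0 0 -1 0;0 0 0 0 0 -1 0;0 0 0 0 0 0 0'; python3 -c "
from h import *
go(.5079,-.0741,.071,92.5)"
```

```text
time: 27.35
tool_pos: [0.5082, -0.0752, 0.0718]
tcp_rot: [-90.3, 0.1, 80.4]
wrist_force: [0.5, -0.8, 0.6]
grip_width: 0.0126
t 27.35 pos [ 0.5082 -0.0752  0.0718] rot [-90.3   0.1  80.4] grip 0.0126 F [ 0.5 -0.8  0.6] 
 delta units [-0.02  0.06 -0.04] [0.02 0.05 2.02]
```

```bash
python3 -m crank '0 0.04 0 0 0 -1 0;0 0 0 0 0 -1 0;0 0 0 0 0 -1 0;0 0 0 0 0 -1 0;0 0 0 0 0 -1 0;0 0 0 0 0 -1 0;0 0 0 0 0 0 0;0 0 0 0 0 0 0'; python3 -c "
from h import *
go(.5079,-.0741,.071,92.5)"; python3 -m crank '0 0 0 0 0 0 40;0 0 0 0 0 0 40;0 0 0 0 0 0 40;0 0 1 0 0 0 40;0 0 1 0 0 0 40;0 0 1 0 0 0 40'; python3 -c "
from h import *
d=cam('wrist');save(d,'w16');go(.4756,.2040,.13,90)"
```

```text
time: 28.15
tool_pos: [0.5084, -0.075, 0.0721]
tcp_rot: [-90.4, 0.2, 44.1]
wrist_force: [-0.6, -0.7, 0.1]
grip_width: 0.0125
t 28.15 pos [ 0.5084 -0.075   0.0721] rot [-90.4   0.2  44.1] grip 0.0125 F [-0.6 -0.7  0.1] 
 delta units [-0.03  0.04 -0.06] [0.05 0.05 8.06]
time: 28.75
tool_pos: [0.5051, -0.0742, 0.1304]
tcp_rot: [-90.0, 0.4, 44.6]
wrist_force: [0.6, -0.1, -0.5]
grip_width: 0.0397
t 28.8 pos [ 0.5074 -0.0745  0.1338] rot [-90.3   0.2  44.6] grip 0.0399 F [1.3 0.1 2.1] 
 delta units [-1.59 13.93 -0.19] [0.05 0.02 7.57]
```

View pics/w16.png

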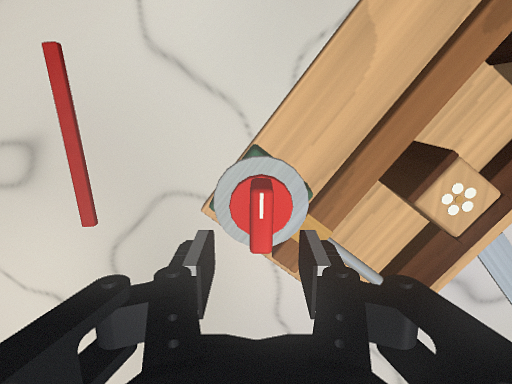

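```bash
python3 -m crank '-0.1 1 0.2 0 0 0.55 50;-0.1 1 0 0 0 0.55 50;-0.1 1 0 0 0 0.55 50;-0.1 1 0 0 0 0.55 50;-0.1 1 0 0 0 0.55 50;-0.1 1 0 0 0 0.55 50;-0.1 1 0 0 0 0.55 50;-0.1 1 0 0 0 0.55 50'; python3 -m crank '-0.1 1 0 0 0 0.55 50;-0.1 1 0 0 0 0.55 50;-0.1 1 0 0 0 0.55 50;-0.1 1 0 0 0 0.55 50;-0.1 1 0 0 0 0.55 50;-0.1 0.9 0 0 0 0.55 50;0 0 0 0 0 0 50'; python3 -c "
from h import *
d=cam('wrist');go(.4756,.2040,.13,90);crop(d,'w17',(258,200),(110,100),6)"
```

```text
time: 29.6
tool_pos: [0.4927, 0.0889, 0.1383]
tcp_rot: [-90.6, 0.1, 72.1]
wrist_force: [0.9, -0.2, -0.6]
grip_width: 0.0497
time: 30.3
tool_pos: [0.479, 0.2141, 0.1361]
tcp_rot: [-90.5, 0.0, 93.2]
wrist_force: [0.2, -1.3, 0.1]
grip_width: 0.0499
t 30.35 pos [0.4789 0.213  0.136 ] rot [-90.5   0.1  93.1] grip 0.0497 F [ 0.1 -0.5 -0.3] 
 delta units [-0.16 -0.45 -0.3 ] [ 0.01  0.09 -0.51]
```

View pics/w17.png

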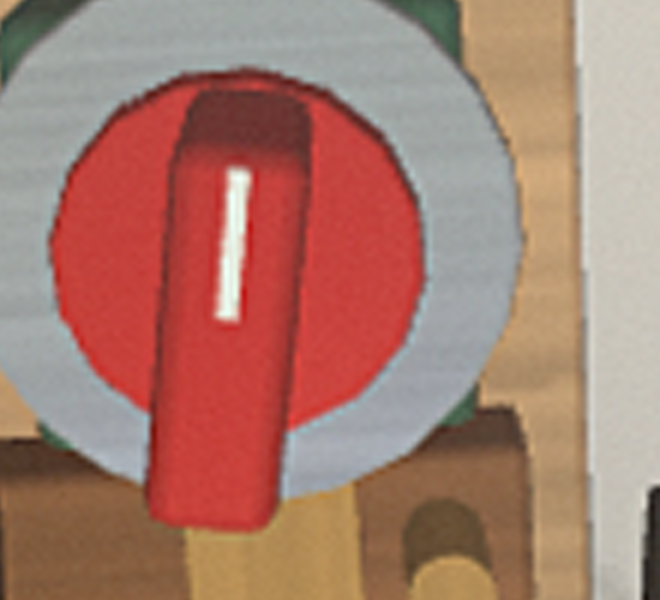

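```bash
python3 -c "
from h import *
d=cam('wrist');c=p2w(d,(240.5,206),.094);print(c)
a=p2w(d,(203+240/6,150+150/6),.094);b=p2w(d,(203+215/6,150+525/6),.094);print(a,b,np.linalg.norm(a-b),np.degrees(np.arctan2(*(b-a)[[1,0]])))
go(.4756,.2040,.071,89)"
```

```text
[0.47309192 0.20322649 0.094     ]
[0.45399021 0.20388963 0.094     ] [0.49357193 0.20305434 0.094     ] 0.03959053955279041 -1.2089197381751795
t 30.4 pos [0.4788 0.2122 0.136 ] rot [-90.5   0.1  93. ] grip 0.0502 F [-0.5 -0.6  0.1] 
 delta units [-0.16 -0.41 -3.25] [ 0.02  0.08 -0.67]
```

```bash
python3 -m crank '-0.2 -0.42 -0.2 0.02 0.08 -0.67 40;0 0 0 0 0 0 40;0 0 -0.6 0 0 0 40;0 0 -0.6 0 0 0 40;0 0 -0.6 0 0 0 40;0 0 0 0 0 0 40'; python3 -c "
from h import *
go(.475,.2037,.071,89)"
```

```text
time: 31.0
tool_pos: [0.4756, 0.2003, 0.0932]
tcp_rot: [-90.1, 0.0, 88.7]
wrist_force: [-0.7, -0.1, -1.0]
grip_width: 0.04
t 31.0 pos [0.4756 0.2003 0.0932] rot [-90.1   0.   88.7] grip 0.04 F [-0.7 -0.1 -1. ] 
 delta units [-0.03  0.17 -1.11] [0.01 0.02 0.04]
```

```bash
python3 -m crank '-0.03 0.17 -0.1 0 0 0 40;0 0 -0.6 0 0 0 40;0 0 -0.4 0 0 0 40;0 0 0 0 0 0 0;0 0 0 0 0 0 0;0 0 0 0 0 0 0;0 0 0 0 0 0 0;0 0 0 0 0 0 0'; python3 -c "
from h import *
go(.475,.2037,.071,89)"
```

```text
time: 31.8
tool_pos: [0.476, 0.2039, 0.0713]
tcp_rot: [-90.2, 0.1, 88.8]
wrist_force: [1.0, 0.4, -3.3]
grip_width: 0.0123
t 31.8 pos [0.476  0.2039 0.0713] rot [-90.2   0.1  88.8] grip 0.0123 F [ 1.   0.4 -3.3] 
 delta units [-0.05 -0.01 -0.01] [0.01 0.03 0.04]
```

```bash
python3 -m crank '0 0 0 0 0 -1 0;0 0 0 0 0 -1 0;0 0 0 0 0 -1 0;0 0 0 0 0 -1 0;0 0 0 0 0 -1 0;0 0 0 0 0 -1 0;0 0 0 0 0 -1 0;0 0 0 0 0 -1 0'; python3 -c "
from h import *
go(.475,.2037,.071,-1)"; python3 -m crank '0 0 0 0 0 -1 0;0 0 0 0 0 -1 0;0 0 0 0 0 -1 0;0 0 0 0 0 -1 0;0 0 0 0 0 -1 0;0 0 0 0 0 -1 0;0 0 0 0 0 -1 0;0 0 0 0 0 0 0'; python3 -c "
from h import *
go(.475,.2037,.071,-1)"
```

```text
time: 32.6
tool_pos: [0.4755, 0.2028, 0.0713]
tcp_rot: [-90.2, 0.2, 38.9]
wrist_force: [-0.2, -0.5, -2.8]
grip_width: 0.0129
t 32.6 pos [0.4755 0.2028 0.0713] rot [-90.2   0.2  38.9] grip 0.0129 F [-0.2 -0.5 -2.8] 
 delta units [-0.03  0.05 -0.02] [ 0.05 -0.02 -6.66]
time: 33.4
tool_pos: [0.4745, 0.2024, 0.0713]
tcp_rot: [-90.3, 0.3, -4.7]
wrist_force: [-0.4, 0.1, -2.8]
grip_width: 0.0131
t 33.4 pos [0.4745 0.2024 0.0713] rot [-90.3   0.3  -4.7] grip 0.0131 F [-0.4  0.1 -2.8] 
 delta units [ 0.02  0.06 -0.02] [ 0.04 -0.05  0.62]
```

```bash
python3 -m crank '0 0 0 0 0 0 45;0 0 0 0 0 0 45;0 0 0 0 0 0 45;0 0 1 0 0 0 45;0 0 1 0 0 0 45;0 0 1 0 0 0 45;0 0 0 0 0 0 45'; python3 -c "
from h import *
d=cam('wrist');save(d,'w18');go(.508,-.0745,.13,44.2)
d=cam('scene');crop(d,'s18',(260,215),(200,150),4)"
```

```text
time: 34.1
tool_pos: [0.4753, 0.203, 0.1345]
tcp_rot: [-90.2, 0.2, -4.3]
wrist_force: [0.8, 0.8, 0.8]
grip_width: 0.045
t 34.15 pos [0.4746 0.2027 0.1332] rot [-90.2   0.3  -4.3] grip 0.0448 F [ 0.   0.3 -1.1] 
 delta units [  1.67 -13.86  -0.16] [ 0.05 -0.03  8.08]
```

View pics/w18.png

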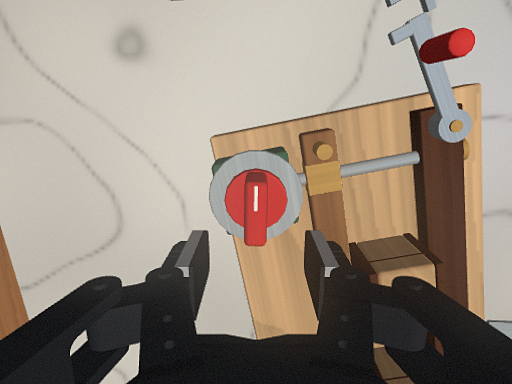

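View pics/s18.png

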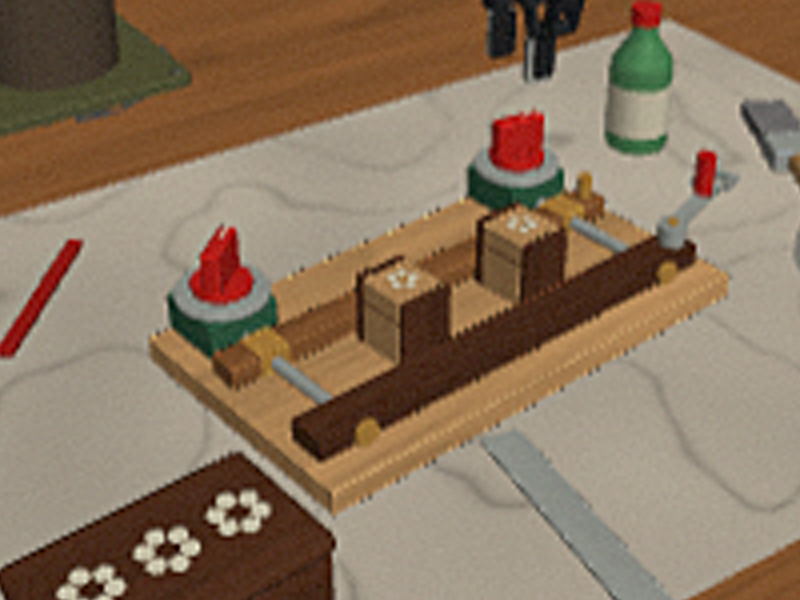

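```bash
python3 -m crank '0.12 -1 0 0 0 0.58 45;0.12 -1 0 0 0 0.58 45;0.12 -1 0 0 0 0.58 45;0.12 -1 0 0 0 0.58 45;0.12 -1 0 0 0 0.58 45;0.12 -1 0 0 0 0.58 45;0.12 -1 0 0 0 0.58 45;0.12 -1 0 0 0 0.58 45'; python3 -m crank '0.12 -1 0 0 0 0.58 45;0.12 -1 0 0 0 0.58 45;0.12 -1 0 0 0 0.58 45;0.12 -1 0 0 0 0.58 45;0.12 -1 0 0 0 0.58 45;0.1 -0.7 0 0 0 0.4 45;0 0 0 0 0 0 45'; python3 -c "
from h import *
go(.508,-.0745,.071,44.2)"
```

```text
time: 35.0
tool_pos: [0.4867, 0.0378, 0.1224]
tcp_rot: [-90.2, 1.2, 25.1]
wrist_force: [-0.2, 0.5, -0.0]
grip_width: 0.045
time: 35.7
tool_pos: [0.4946, -0.0826, 0.1132]
tcp_rot: [-89.6, 1.9, 45.8]
wrist_force: [0.2, 0.8, 0.9]
grip_width: 0.0451
t 35.7 pos [ 0.4946 -0.0826  0.1132] rot [-89.6   1.9  45.8] grip 0.0451 F [0.2 0.8 0.9] 
 delta units [ 0.67  0.41 -2.11] [ 0.18 -0.26 -0.26]
```

```bash
python3 -m crank '0.67 0.41 0 0.18 -0.26 -0.26 45;0 0 0 0 0 0 45;0 0 -0.5 0 0 0 45;0 0 -0.5 0 0 0 45;0 0 0 0 0 0 45'; python3 -c "
from h import *
go(.508,-.0745,.071,44.2)"
```

```text
time: 36.2
tool_pos: [0.504, -0.0722, 0.0882]
tcp_rot: [-89.6, 0.3, 44.1]
wrist_force: [-0.5, -0.4, 0.1]
grip_width: 0.0452
t 36.2 pos [ 0.504  -0.0722  0.0882] rot [-89.6   0.3  44.1] grip 0.0452 F [-0.5 -0.4  0.1] 
 delta units [ 0.2  -0.11 -0.86] [-0.02 -0.08  0.01]
```

```bash
python3 -m crank '0.2 -0.11 -0.05 0 -0.08 0 45;0 0 -0.5 0 0 0 45;0 0 -0.3 0 0 0 45;0 0 0 0 0 0 0;0 0 0 0 0 0 0;0 0 0 0 0 0 0;0 0 0 0 0 0 0;0 0 0 0 0 0 0'; python3 -c "
from h import *
go(.508,-.0745,.071,44.2)"; python3 -m crank '0 0 0 0 0 -1 0;0 0 0 0 0 -1 0;0 0 0 0 0 -1 0;0 0 0 0 0 -1 0;0 0 0 0 0 -1 0;0 0 0 0 0 -1 0;0 0 0 0 0 -1 0;0 0 0 0 0 -1 0'; python3 -c "
from h import *
go(.508,-.0745,.071,-49)"
```

```text
time: 37.0
tool_pos: [0.5079, -0.074, 0.0694]
tcp_rot: [-89.9, -0.1, 44.2]
wrist_force: [-0.4, 0.5, 0.3]
grip_width: 0.0123
t 37.0 pos [ 0.5079 -0.074   0.0694] rot [-89.9  -0.1  44.2] grip 0.0123 F [-0.4  0.5  0.3] 
 delta units [ 0.01 -0.03  0.08] [-0.03 -0.    0.  ]
time: 37.8
tool_pos: [0.5069, -0.0734, 0.0699]
tcp_rot: [-89.8, -0.1, -5.5]
wrist_force: [0.3, -0.7, -0.5]
grip_width: 0.0128
t 37.8 pos [ 0.5069 -0.0734  0.0699] rot [-89.8  -0.1  -5.5] grip 0.0128 F [ 0.3 -0.7 -0.5] 
 delta units [ 0.05 -0.05  0.05] [-0.02  0.02 -7.24]
```

```bash
python3 -m crank '0.05 -0.05 0 0 0 -1 0;0 0 0 0 0 -1 0;0 0 0 0 0 -1 0;0 0 0 0 0 -1 0;0 0 0 0 0 -1 0;0 0 0 0 0 -1 0;0 0 0 0 0 -1 0;0 0 0 0 0 0 0'; python3 -m crank '0 0 0 0 0 0 45;0 0 0 0 0 0 45;0 0 0 0 0 0 45;0 0 1 0 0 0 45;0 0 1 0 0 0 45;0 0 1 0 0 0 45;0 0 0.3 0 0 0 45'; python3 -c "
from h import *
d=cam('wrist');save(d,'w19');go(.4748,.2033,.13,175.5);go(.4748,.2033,.13,-4.5)"
```

```text
time: 38.6
tool_pos: [0.5075, -0.0735, 0.0704]
tcp_rot: [-89.7, 0.0, -49.1]
wrist_force: [1.0, 0.2, -0.4]
grip_width: 0.0128
time: 39.3
tool_pos: [0.5054, -0.0737, 0.1372]
tcp_rot: [-89.9, 0.1, -48.7]
wrist_force: [-0.0, 0.1, 1.0]
grip_width: 0.0449
t 39.35 pos [ 0.5054 -0.0737  0.1373] rot [-89.9   0.1 -48.7] grip 0.0451 F [ 0.5 -1.   0. ] 
 delta units [-1.53 13.85 -0.36] [-2.000e-02  3.000e-02 -2.263e+01]
t 39.35 pos [ 0.5054 -0.0737  0.1373] rot [-89.9   0.1 -48.7] grip 0.0451 F [ 0.5 -1.   0. ] 
 delta units [-1.53 13.85 -0.36] [-0.02 -0.01  7.37]
```

View pics/w19.png

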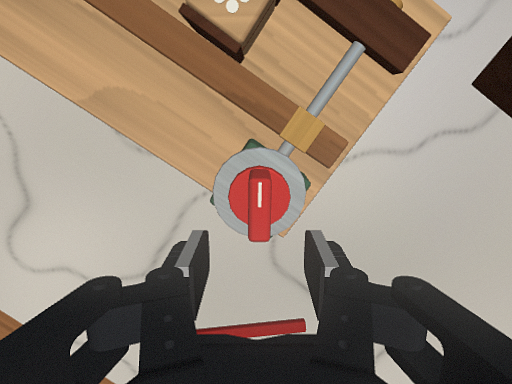

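```bash
python3 -m crank '-0.1 1 0.3 0 0 1 45;-0.1 1 0.1 0 0 1 45;-0.1 1 0.1 0 0 1 45;-0.1 1 0.1 0 0 1 45;-0.1 1 0.1 0 0 1 45;-0.1 1 0.1 0 0 1 45;-0.1 1 0 0 0 1 45;-0.1 1 0 0 0 1 45'; python3 -m crank '-0.1 1 0 0 0 1 45;-0.1 1 0 0 0 1 45;-0.1 1 0 0 0 1 45;-0.1 1 0 0 0 1 45;-0.1 0.7 0 0 0 1 45;0 0 0 0 0 1 45;0 0 0 0 0 1 45;0 0 0 0 0 1 45';  python3 -m crank '0 0 0 0 0 1 45;0 0 0 0 0 1 45;0 0 0 0 0 1 45;0 0 0 0 0 1 45;0 0 0 0 0 1 45;0 0 0 0 0 1 45;0 0 0 0 0 1 45;0 0 0 0 0 1 45'; python3 -c "
from h import *
go(.4748,.2033,.13,175.3)"
```

```text
time: 40.15
tool_pos: [0.4854, 0.089, 0.1469]
tcp_rot: [-90.1, 0.5, 1.1]
wrist_force: [0.2, 0.6, -0.3]
grip_width: 0.0452
time: 40.95
tool_pos: [0.4695, 0.1885, 0.1378]
tcp_rot: [-90.0, 1.2, 51.6]
wrist_force: [-0.1, -0.1, 0.5]
grip_width: 0.0446
time: 41.75
tool_pos: [0.4642, 0.1865, 0.1284]
tcp_rot: [-89.3, 1.6, 101.9]
wrist_force: [-1.4, 1.2, 0.1]
grip_width: 0.045
t 41.75 pos [0.4642 0.1865 0.1284] rot [-89.3   1.6 101.9] grip 0.045 F [-1.4  1.2  0.1] 
 delta units [0.53 0.84 0.08] [ 0.28  0.14 12.23]
```

```bash
python3 -m crank '0.3 0.4 0.08 0.28 0.14 1 45;0.2 0.4 0 0 0 1 45;0 0 0 0 0 1 45;0 0 0 0 0 1 45;0 0 0 0 0 1 45;0 0 0 0 0 1 45;0 0 0 0 0 1 45;0 0 0 0 0 1 45'; python3 -m crank '0 0 0 0 0 1 45;0 0 0 0 0 1 45;0 0 0 0 0 1 45;0 0 0 0 0 1 45;0 0 0 0 0 0 45'; python3 -c "
from h import *
go(.4748,.2033,.071,175.3)"
```

```text
time: 42.55
tool_pos: [0.4693, 0.2007, 0.1208]
tcp_rot: [-88.2, -0.5, 152.2]
wrist_force: [0.2, -0.1, 0.4]
grip_width: 0.0449
time: 43.05
tool_pos: [0.466, 0.1993, 0.115]
tcp_rot: [-87.9, -0.9, 177.3]
wrist_force: [0.5, -0.3, 0.2]
grip_width: 0.0447
t 43.05 pos [0.466  0.1993 0.115 ] rot [-87.9  -0.9 177.3] grip 0.0447 F [ 0.5 -0.3  0.2] 
 delta units [ 0.44  0.2  -2.2 ] [ 0.34 -0.17 -0.34]
```

```bash
python3 -m crank '0.44 0.2 0 0.34 -0.17 -0.34 45;0 0 0 0 0 0 45;0 0 -0.5 0 0 0 45;0 0 -0.5 0 0 0 45;0 0 0 0 0 0 45'; python3 -c "
from h import *
go(.4748,.2033,.071,175.3)"
```

```text
time: 43.55
tool_pos: [0.4726, 0.2024, 0.0907]
tcp_rot: [-89.9, -0.3, 175.0]
wrist_force: [-0.0, 0.3, -0.5]
grip_width: 0.0448
t 43.55 pos [0.4726 0.2024 0.0907] rot [-89.9  -0.3 175. ] grip 0.0448 F [-0.   0.3 -0.5] 
 delta units [ 0.11  0.04 -0.98] [ 0.02 -0.05  0.05]
```

```bash
python3 -m crank '0.11 0.04 -0.1 0 -0.05 0.05 45;0 0 -0.5 0 0 0 45;0 0 -0.35 0 0 0 45;0 0 0 0 0 0 0;0 0 0 0 0 0 0;0 0 0 0 0 0 0;0 0 0 0 0 0 0;0 0 0 0 0 0 0'; python3 -c "
from h import *
go(.4748,.2033,.071,175.3)"; python3 -m crank '0 0 0 0 0 -1 0;0 0 0 0 0 -1 0;0 0 0 0 0 -1 0;0 0 0 0 0 -1 0;0 0 0 0 0 -1 0;0 0 0 0 0 -1 0;0 0 0 0 0 -1 0;0 0 0 0 0 -1 0'; python3 -c "
from h import *
go(.4748,.2033,.071,85)"
```

```text
time: 44.35
tool_pos: [0.4745, 0.2032, 0.0691]
tcp_rot: [-89.8, -0.0, 175.3]
wrist_force: [-0.1, 0.4, -2.9]
grip_width: 0.0127
t 44.35 pos [0.4745 0.2032 0.0691] rot [-89.8  -0.  175.3] grip 0.0127 F [-0.1  0.4 -2.9] 
 delta units [0.01 0.   0.09] [ 0.03 -0.01 -0.  ]
time: 45.15
tool_pos: [0.474, 0.2035, 0.0691]
tcp_rot: [-89.8, -0.1, 125.6]
wrist_force: [-0.0, 0.1, -2.1]
grip_width: 0.0129
t 45.15 pos [0.474  0.2035 0.0691] rot [-8.980e+01 -1.000e-01  1.256e+02] grip 0.0129 F [-0.   0.1 -2.1] 
 delta units [ 0.04 -0.01  0.1 ] [-0.   -0.03 -6.76]
```

```bash
python3 -m crank '0.04 0 0.05 0 0 -1 0;0 0 0 0 0 -1 0;0 0 0 0 0 -1 0;0 0 0 0 0 -1 0;0 0 0 0 0 -1 0;0 0 0 0 0 -1 0;0 0 0 0 0 -1 0;0 0 0 0 0 0 0'; python3 -m crank '0 0 0 0 0 0 45;0 0 0 0 0 0 45;0 0 0 0 0 0 45;0 0 1 0 0 0 45;0 0 1 0 0 0 45;0 0 1 0 0 0 45;0 0 0.5 0 0 0 45'; python3 -c "
from h import *
d=cam('wrist');save(d,'w20');go(.507,-.074,.13,131.1)"
```

```text
time: 45.95
tool_pos: [0.474, 0.204, 0.0691]
tcp_rot: [-89.8, -0.2, 81.9]
wrist_force: [1.2, -0.0, -2.1]
grip_width: 0.013
time: 46.65
tool_pos: [0.4722, 0.2035, 0.1405]
tcp_rot: [-89.6, -0.1, 82.4]
wrist_force: [0.0, 0.9, -0.6]
grip_width: 0.0454
t 46.7 pos [0.4729 0.2038 0.1415] rot [-89.7  -0.1  82.4] grip 0.0449 F [0.3 0.2 1. ] 
 delta units [  1.71 -13.89  -0.57] [-0.01 -0.06  8.12]
```

View pics/w20.png

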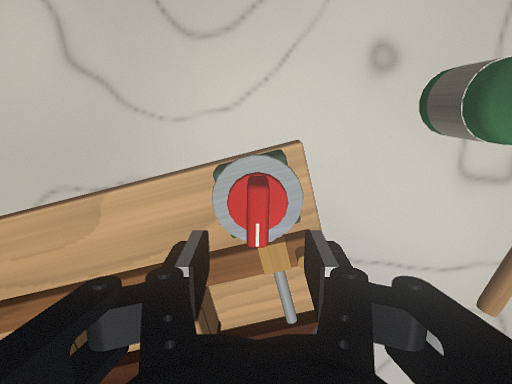

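```bash
python3 -m crank '0.12 -1 0.2 0 0 0.6 45;0.12 -1 0.1 0 0 0.6 45;0.12 -1 0.1 0 0 0.6 45;0.12 -1 0.1 0 0 0.6 45;0.12 -1 0.1 0 0 0.6 45;0.12 -1 0.1 0 0 0.6 45;0.12 -1 0.1 0 0 0.6 45;0.12 -1 0.1 0 0 0.6 45'; python3 -m crank '0.12 -1 0.1 0 0 0.6 45;0.12 -1 0.1 0 0 0.6 45;0.12 -1 0.1 0 0 0.6 45;0.12 -1 0.1 0 0 0.6 45;0.12 -1 0 0 0 0.6 45;0.1 -0.5 0 0 0 0.3 45;0 0 0 0 0 0 45'; python3 -c "
from h import *
go(.5075,-.074,.13,131.1)"
```

```text
time: 47.5
tool_pos: [0.4907, 0.0404, 0.1561]
tcp_rot: [-89.5, -0.3, 112.9]
wrist_force: [0.2, -0.0, -1.6]
grip_width: 0.0452
time: 48.2
tool_pos: [0.5028, -0.0763, 0.1596]
tcp_rot: [-89.2, -0.4, 133.5]
wrist_force: [0.4, 0.1, -0.2]
grip_width: 0.0452
t 48.2 pos [ 0.5028 -0.0763  0.1596] rot [-89.2  -0.4 133.5] grip 0.0452 F [ 0.4  0.1 -0.2] 
 delta units [ 0.23  0.12 -1.48] [ 0.03 -0.15 -0.4 ]
```

```bash
python3 -m crank '0.23 0.12 -0.6 0.03 -0.15 -0.4 45;0 0 -0.6 0 0 0 45;0 0 -0.6 0 0 0 45;0 0 -0.6 0 0 0 45;0 0 0 0 0 0 45'; python3 -c "
from h import *
go(.5075,-.074,.0705,131.1)"
```

```text
time: 48.7
tool_pos: [0.5059, -0.0714, 0.1079]
tcp_rot: [-90.0, -0.2, 130.9]
wrist_force: [-0.7, 0.4, -0.2]
grip_width: 0.0451
t 48.7 pos [ 0.5059 -0.0714  0.1079] rot [-90.   -0.2 130.9] grip 0.0451 F [-0.7  0.4 -0.2] 
 delta units [ 0.08 -0.13 -1.87] [-0.02 -0.01  0.03]
```

```bash
python3 -m crank '0.08 -0.13 -0.4 0 0 0.03 45;0 0 -0.5 0 0 0 45;0 0 -0.5 0 0 0 45;0 0 -0.4 0 0 0 45;0 0 0 0 0 0 45'; python3 -c "
from h import *
go(.5075,-.074,.0705,131.1)"; python3 -m crank '0 0 0 0 0 0 0;0 0 0 0 0 0 0;0 0 0 0 0 0 0;0 0 0 0 0 0 0;0 0 0 0 0 0 0'; python3 -c "
from h import *
go(.5075,-.074,.0705,131.1)"
```

```text
time: 49.2
tool_pos: [0.5078, -0.0731, 0.0694]
tcp_rot: [-90.1, -0.2, 131.1]
wrist_force: [-0.5, -0.1, -1.1]
grip_width: 0.0451
t 49.2 pos [ 0.5078 -0.0731  0.0694] rot [-90.1  -0.2 131.1] grip 0.0451 F [-0.5 -0.1 -1.1] 
 delta units [-0.02 -0.04  0.05] [-0.03 -0.01 -0.01]
time: 49.7
tool_pos: [0.5082, -0.0734, 0.0701]
tcp_rot: [-90.1, -0.1, 131.1]
wrist_force: [-0.7, -0.6, 0.2]
grip_width: 0.0125
t 49.7 pos [ 0.5082 -0.0734  0.0701] rot [-9.010e+01 -1.000e-01  1.311e+02] grip 0.0125 F [-0.7 -0.6  0.2] 
 delta units [-0.03 -0.03  0.02] [-0.03 -0.   -0.  ]
```

```bash
python3 -m crank '0 0 0 0 0 -1 0;0 0 0 0 0 -1 0;0 0 0 0 0 -1 0;0 0 0 0 0 -1 0;0 0 0 0 0 -1 0;0 0 0 0 0 -1 0;0 0 0 0 0 -1 0;0 0 0 0 0 -1 0'; python3 -c "
from h import *
go(.5075,-.074,.0705,40)"; python3 -m crank '0 0 0 0 0 -1 0;0 0 0 0 0 -1 0;0 0 0 0 0 -1 0;0 0 0 0 0 -1 0;0 0 0 0 0 -1 0;0 0 0 0 0 -1 0;0 0 0 0 0 -1 0;0 0 0 0 0 0 0';python3 -m crank '0 0 0 0 0 0 45;0 0 0 0 0 0 45;0 0 0 0 0 0 45;0 0 1 0 0 0 45;0 0 1 0 0 0 45;0 0 1 0 0 0 45;0 0 0.5 0 0 0 45'; python3 -c "
from h import *
d=cam('wrist');save(d,'w21');go(.474,.204,.13,82);d=cam('top');crop(d,'t21',(245,190),(160,120),5)"
```

```text
time: 50.5
tool_pos: [0.5068, -0.0734, 0.0706]
tcp_rot: [-90.0, -0.2, 81.3]
wrist_force: [0.8, -1.4, -1.2]
grip_width: 0.0124
t 50.5 pos [ 0.5068 -0.0734  0.0706] rot [-90.   -0.2  81.3] grip 0.0124 F [ 0.8 -1.4 -1.2] 
 delta units [ 0.04 -0.03 -0.  ] [-0.03  0.01 -6.89]
time: 51.3
tool_pos: [0.5069, -0.0734, 0.0714]
tcp_rot: [-90.0, -0.2, 37.7]
wrist_force: [1.0, -1.7, -0.6]
grip_width: 0.0128
time: 52.0
tool_pos: [0.505, -0.0728, 0.1419]
tcp_rot: [-89.8, -0.1, 38.1]
wrist_force: [-0.1, -0.6, -1.2]
grip_width: 0.0452
t 52.05 pos [ 0.5057 -0.0728  0.143 ] rot [-89.9  -0.1  38.1] grip 0.0448 F [-0.1  0.5  0.6] 
 delta units [-1.58 13.84 -0.65] [-0.03 -0.01  7.31]
```

View pics/w21.png

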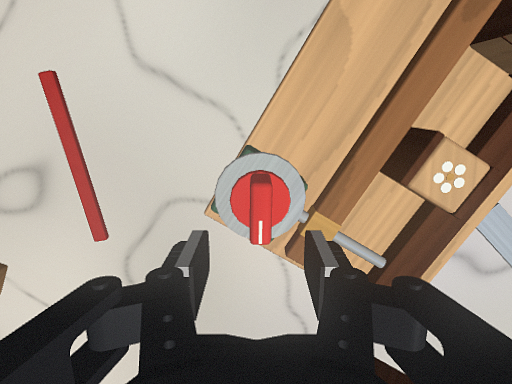

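View pics/t21.png

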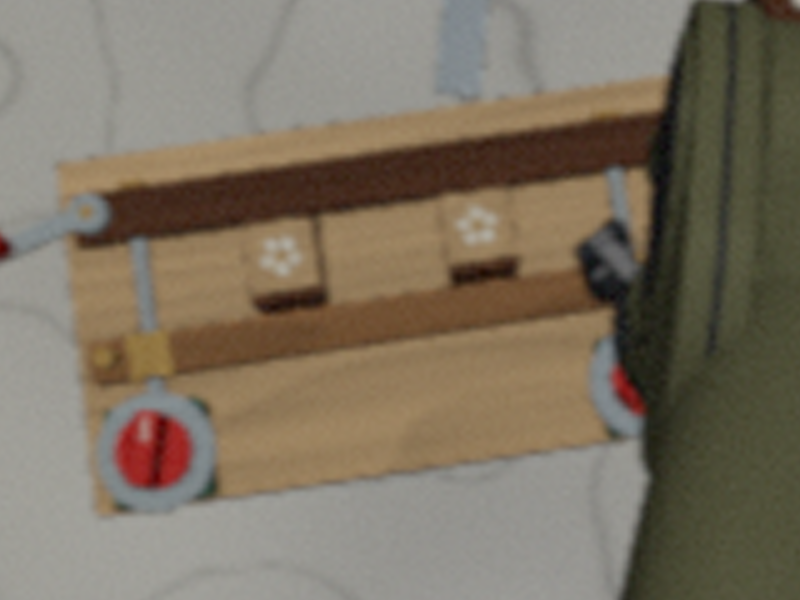

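```bash
python3 -m crank '-0.11 1 0.2 0 0 0.53 45;-0.11 1 0 0 0 0.53 45;-0.11 1 0 0 0 0.53 45;-0.11 1 0 0 0 0.53 45;-0.11 1 0 0 0 0.53 45;-0.11 1 0 0 0 0.53 45;-0.11 1 0 0 0 0.53 45;-0.11 1 0 0 0 0.53 45'; python3 -m crank '-0.11 1 0 0 0 0.53 45;-0.11 1 0 0 0 0.53 45;-0.11 1 0 0 0 0.53 45;-0.11 1 0 0 0 0.53 45;-0.11 1 0 0 0 0.53 45;-0.1 0.5 0 0 0 0.3 45;0 0 0 0 0 0 45'; python3 -c "
from h import *
go(.474,.204,.13,82.1)"
```

```text
time: 52.9
tool_pos: [0.4825, 0.0901, 0.1375]
tcp_rot: [-89.4, 0.3, 64.4]
wrist_force: [0.5, 0.1, 0.5]
grip_width: 0.0455
time: 53.6
tool_pos: [0.4635, 0.205, 0.1291]
tcp_rot: [-88.8, 0.7, 83.2]
wrist_force: [0.2, 0.0, -0.4]
grip_width: 0.0451
t 53.6 pos [0.4635 0.205  0.1291] rot [-88.8   0.7  83.2] grip 0.0451 F [ 0.2  0.  -0.4] 
 delta units [ 0.52 -0.05  0.05] [ 0.09 -0.21 -0.18]
```

```bash
python3 -m crank '0.52 -0.05 0 0.09 -0.21 -0.18 45;0 0 0 0 0 0 45;0 0 -0.6 0 0 0 45;0 0 -0.6 0 0 0 45;0 0 -0.5 0 0 0 45;0 0 0 0 0 0 45'; python3 -c "
from h import *
go(.474,.204,.0705,82.1)"
```

```text
time: 54.2
tool_pos: [0.4757, 0.1991, 0.0935]
tcp_rot: [-90.1, 0.0, 81.5]
wrist_force: [-0.2, 1.3, -0.4]
grip_width: 0.0453
t 54.2 pos [0.4757 0.1991 0.0935] rot [-90.1   0.   81.5] grip 0.0453 F [-0.2  1.3 -0.4] 
 delta units [-0.09  0.24 -1.15] [0.01 0.02 0.09]
```

```bash
python3 -m crank '-0.09 0.24 -0.1 0 0 0.09 45;0 0 -0.55 0 0 0 45;0 0 -0.5 0 0 0 45;0 0 0 0 0 0 0;0 0 0 0 0 0 0;0 0 0 0 0 0 0;0 0 0 0 0 0 0;0 0 0 0 0 0 0'; python3 -c "
from h import *
go(.474,.204,.0705,82.1)"; python3 -m crank '0 0 0 0 0 -1 0;0 0 0 0 0 -1 0;0 0 0 0 0 -1 0;0 0 0 0 0 -1 0;0 0 0 0 0 -1 0;0 0 0 0 0 -1 0;0 0 0 0 0 -1 0;0 0 0 0 0 -1 0'; python3 -c "
from h import *
go(.474,.204,.0705,3.5)"
```

```text
time: 55.0
tool_pos: [0.4743, 0.2039, 0.0693]
tcp_rot: [-90.2, 0.0, 82.0]
wrist_force: [0.5, -0.4, -2.8]
grip_width: 0.0131
t 55.0 pos [0.4743 0.2039 0.0693] rot [-90.2   0.   82. ] grip 0.0131 F [ 0.5 -0.4 -2.8] 
 delta units [-0.02  0.    0.06] [0.01 0.03 0.01]
time: 55.8
tool_pos: [0.4745, 0.2041, 0.0693]
tcp_rot: [-90.2, -0.0, 32.3]
wrist_force: [0.6, 0.7, -1.3]
grip_width: 0.0131
t 55.8 pos [0.4745 0.2041 0.0693] rot [-90.2  -0.   32.3] grip 0.0131 F [ 0.6  0.7 -1.3] 
 delta units [-0.02 -0.    0.06] [ 0.03  0.01 -4.8 ]
```

```bash
python3 -m crank '0 0 0 0 0 -1 0;0 0 0 0 0 -1 0;0 0 0 0 0 -1 0;0 0 0 0 0 -1 0;0 0 0 0 0 -0.5 0;0 0 0 0 0 0 0'; python3 -c "
from h import *
go(.474,.204,.0705,3.5);print(telemetry.observe()['torque'])"
```

```text
time: 56.4
tool_pos: [0.4746, 0.2041, 0.0693]
tcp_rot: [-90.2, -0.0, 4.2]
wrist_force: [-1.0, -0.3, -1.3]
grip_width: 0.0128
t 56.4 pos [0.4746 0.2041 0.0693] rot [-90.2  -0.    4.2] grip 0.0128 F [-1.  -0.3 -1.3] 
 delta units [-0.03 -0.01  0.06] [ 0.04  0.01 -0.12]
[ 0.03165915 -0.02461049 -0.11833563]
```

```bash
python3 -m crank '0 0 0 0 0 -0.4 0;0 0 0 0 0 0 0'; python3 -c "
from h import *
go(.474,.204,.0705,3.5);print(telemetry.observe()['torque'])"; python3 -m crank '0 0 0 0 0 -0.5 0;0 0 0 0 0 0 0'; python3 -c "
from h import *
go(.474,.204,.0705,3.5);print(telemetry.observe()['torque'])"
```

```text
time: 56.6
tool_pos: [0.4746, 0.2041, 0.0694]
tcp_rot: [-90.3, -0.1, 2.2]
wrist_force: [0.4, -0.5, -2.1]
grip_width: 0.0127
t 56.6 pos [0.4746 0.2041 0.0694] rot [-90.3  -0.1   2.2] grip 0.0127 F [ 0.4 -0.5 -2.1] 
 delta units [-0.03 -0.01  0.06] [0.04 0.01 0.22]
[-0.11311158 -0.0562612   1.1731614 ]
time: 56.8
tool_pos: [0.4745, 0.2041, 0.0694]
tcp_rot: [-90.3, -0.1, -0.2]
wrist_force: [0.0, -0.8, -2.2]
grip_width: 0.0127
t 56.8 pos [0.4745 0.2041 0.0694] rot [-90.3  -0.1  -0.2] grip 0.0127 F [ 0.  -0.8 -2.2] 
 delta units [-0.03 -0.01  0.05] [0.05 0.01 0.61]
[-0.22603284 -0.12302356  2.09551796]
```

```bash
python3 -m crank '0 0 0 0 0 0.4 0;0 0 0 0 0 0 45;0 0 0 0 0 0 45;0 0 0 0 0 0 45;0 0 1 0 0 0 45;0 0 1 0 0 0 45;0 0 1 0 0 0 45;0 0 1 0 0 0 45'; python3 -c "
from h import *
d=cam('wrist');save(d,'w22');go(.5065,-.0735,.14,37.9)"
```

```text
time: 57.6
tool_pos: [0.4725, 0.2032, 0.1498]
tcp_rot: [-90.4, 0.2, 2.1]
wrist_force: [0.6, -0.1, 0.3]
grip_width: 0.045
t 57.65 pos [0.4745 0.204  0.1532] rot [-90.3  -0.1   2.1] grip 0.0451 F [0.9 1.7 0.9] 
 delta units [  1.6  -13.88  -0.66] [0.04 0.03 5.97]
```

View pics/w22.png

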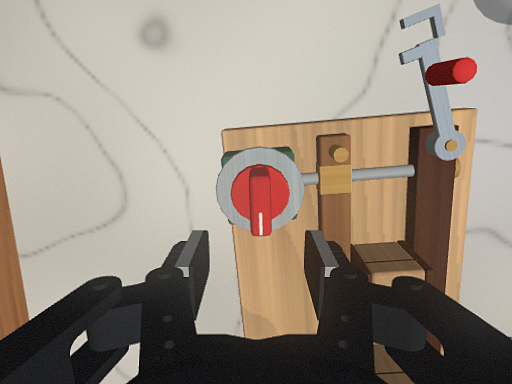

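Left is home. Now the right, last ~35°.

```bash
python3 -m crank '0.12 -1 0 0 0 0.43 45;0.12 -1 0 0 0 0.43 45;0.12 -1 0 0 0 0.43 45;0.12 -1 0 0 0 0.43 45;0.12 -1 0 0 0 0.43 45;0.12 -1 0 0 0 0.43 45;0.12 -1 0 0 0 0.43 45;0.12 -1 0 0 0 0.43 45'; python3 -m crank '0.12 -1 0 0 0 0.43 45;0.12 -1 0 0 0 0.43 45;0.12 -1 0 0 0 0.43 45;0.12 -1 0 0 0 0.43 45;0.12 -1 0 0 0 0.4 45;0.1 -0.5 0 0 0 0.2 45;0 0 0 0 0 0 45'; python3 -c "
from h import *
go(.5065,-.0735,.12,37.9)"
```

```text
time: 58.45
tool_pos: [0.4967, 0.0415, 0.1551]
tcp_rot: [-90.1, -0.6, 23.4]
wrist_force: [0.0, -0.1, 0.5]
grip_width: 0.0451
time: 59.15
tool_pos: [0.5116, -0.0759, 0.1541]
tcp_rot: [-90.1, -0.7, 37.4]
wrist_force: [-0.8, 0.0, 1.0]
grip_width: 0.0448
t 59.15 pos [ 0.5116 -0.0759  0.1541] rot [-90.1  -0.7  37.4] grip 0.0448 F [-0.8  0.   1. ] 
 delta units [-0.25  0.12 -1.7 ] [-0.05  0.11  0.09]
```

```bash
python3 -m crank '-0.25 0.12 -0.6 -0.05 0.11 0.09 45;0 0 -0.6 0 0 0 45;0 0 -0.6 0 0 0 45;0 0 -0.5 0 0 0 45;0 0 0 0 0 0 45'; python3 -c "
from h import *
go(.5065,-.0735,.0705,37.9)"
```

```text
time: 59.65
tool_pos: [0.5037, -0.0701, 0.1035]
tcp_rot: [-89.8, 0.2, 38.0]
wrist_force: [0.5, -0.4, -0.0]
grip_width: 0.0452
t 59.65 pos [ 0.5037 -0.0701  0.1035] rot [-89.8   0.2  38. ] grip 0.0452 F [ 0.5 -0.4 -0. ] 
 delta units [ 0.14 -0.17 -1.65] [-0.02 -0.05 -0.01]
```

```bash
python3 -m crank '0.14 -0.17 -0.4 0 -0.05 0 45;0 0 -0.5 0 0 0 45;0 0 -0.6 0 0 0 45;0 0 0 0 0 0 45;0 0 0 0 0 0 45'; python3 -c "
from h import *
go(.5065,-.0735,.0705,37.9)"; python3 -m crank '0 0 0 0 0 0 0;0 0 0 0 0 0 0;0 0 0 0 0 0 0;0 0 0 0 0 0 0;0 0 0 0 0 0 0'; python3 -c "
from h import *
go(.5065,-.0735,.0705,37.9)"
```

```text
time: 60.15
tool_pos: [0.5069, -0.0728, 0.0713]
tcp_rot: [-90.0, -0.1, 38.0]
wrist_force: [-0.1, 0.8, 0.4]
grip_width: 0.045
t 60.15 pos [ 0.5069 -0.0728  0.0713] rot [-90.   -0.1  38. ] grip 0.045 F [-0.1  0.8  0.4] 
 delta units [-0.02 -0.03 -0.04] [-0.02  0.01 -0.02]
time: 60.65
tool_pos: [0.508, -0.0729, 0.0728]
tcp_rot: [-90.0, -0.2, 38.0]
wrist_force: [1.2, 0.6, -0.7]
grip_width: 0.0125
t 60.65 pos [ 0.508  -0.0729  0.0728] rot [-90.   -0.2  38. ] grip 0.0125 F [ 1.2  0.6 -0.7] 
 delta units [-0.07 -0.03 -0.11] [-0.02  0.04 -0.02]
```

Stop expected near yaw 3.5.

```bash
python3 -m crank '0 0 -0.05 0 0 -1 0;0 0 0 0 0 -1 0;0 0 0 0 0 -1 0;0 0 0 0 0 -1 0;0 0 0 0 0 -1 0;0 0 0 0 0 0 0'; python3 -c "
from h import *
go(.474,.204,.0705,3.5);print(telemetry.observe()['torque'])"; python3 -m crank '0 0 0 0 0 -0.5 0;0 0 0 0 0 0 0'; python3 -c "
from h import *
go(.474,.204,.0705,3.5);print(telemetry.observe()['torque'])"
```

```text
time: 61.25
tool_pos: [0.507, -0.073, 0.0723]
tcp_rot: [-90.0, -0.2, 6.9]
wrist_force: [0.3, 0.0, -0.1]
grip_width: 0.0126
t 61.25 pos [ 0.507  -0.073   0.0723] rot [-90.   -0.2   6.9] grip 0.0126 F [ 0.3  0.  -0.1] 
 delta units [-1.65 13.85 -0.09] [ 0.    0.03 -0.57]
[ 0.06821449 -0.02863201 -0.10067107]
time: 61.45
tool_pos: [0.5071, -0.0729, 0.0724]
tcp_rot: [-90.0, -0.2, 4.1]
wrist_force: [-0.5, 0.2, -0.3]
grip_width: 0.0125
t 61.45 pos [ 0.5071 -0.0729  0.0724] rot [-90.   -0.2   4.1] grip 0.0125 F [-0.5  0.2 -0.3] 
 delta units [-1.65 13.85 -0.09] [ 0.    0.03 -0.1 ]
[ 0.07783255  0.01933978 -0.08781752]
```

```bash
python3 -m crank '0 0 0 0 0 -0.5 0;0 0 0 0 0 0 0'; python3 -c "
from h import *
go(.474,.204,.0705,3.5);print(telemetry.observe()['torque'])"; python3 -m crank '0 0 0 0 0 -0.4 0;0 0 0 0 0 0 0'; python3 -c "
from h import *
go(.474,.204,.0705,3.5);print(telemetry.observe()['torque'])"
```

```text
time: 61.65
tool_pos: [0.507, -0.0729, 0.0724]
tcp_rot: [-90.0, -0.2, 1.4]
wrist_force: [0.2, 1.1, -0.4]
grip_width: 0.0123
t 61.65 pos [ 0.507  -0.0729  0.0724] rot [-90.   -0.2   1.4] grip 0.0123 F [ 0.2  1.1 -0.4] 
 delta units [-1.65 13.84 -0.1 ] [0.01 0.03 0.36]
[ 0.03515812  0.00103547 -0.13098519]
time: 61.85
tool_pos: [0.5061, -0.0728, 0.0722]
tcp_rot: [-90.1, -0.1, -0.6]
wrist_force: [-0.4, -0.2, -0.2]
grip_width: 0.0121
t 61.85 pos [ 0.5061 -0.0728  0.0722] rot [-90.1  -0.1  -0.6] grip 0.0121 F [-0.4 -0.2 -0.2] 
 delta units [-1.6  13.84 -0.09] [0.01 0.01 0.69]
[0.02064341 0.1859765  0.59869504]
```

```bash
python3 -m crank '0 0 0 0 0 -0.4 0;0 0 0 0 0 0 0'; python3 -c "
from h import *
go(.474,.204,.0705,3.5);print(telemetry.observe()['torque'])"; python3 -m crank '0 0 0 0 0 0.3 0;0 0 0 0 0 0 45;0 0 0 0 0 0 45;0 0 0 0 0 0 45;0 0 1 0 0 0 45;0 0 1 0 0 0 45;0 0 1 0 0 0 45;0 0 1 0 0 0 45'; python3 - <<'E'
from h import *
q=(.5722,.0743,.1159)
def tf(P):
    c,s=np.cos(q[2]),np.sin(q[2]); P=np.array(P); return np.c_[q[0]+c*P[:,0]-s*P[:,1],q[1]+s*P[:,0]+c*P[:,1],P[:,2]]
go(.474,.204,.0705,3.5)
d=cam('wrist');save(d,'w23',w2p(d,tf([(-.0072,-.14,.038),(-.0072,0,.038),(.045,-.14,.038),(.045,0,.038)])))
d=cam('top');crop(d,'t23',(245,190),(160,120),5)
d=cam('scene');crop(d,'s23',(280,210),(200,150),4)
E
```

```text
time: 62.05
tool_pos: [0.5046, -0.0727, 0.072]
tcp_rot: [-90.1, 0.1, -2.5]
wrist_force: [-1.5, -0.4, 0.6]
grip_width: 0.0123
t 62.05 pos [ 0.5046 -0.0727  0.072 ] rot [-90.1   0.1  -2.5] grip 0.0123 F [-1.5 -0.4  0.6] 
 delta units [-1.53 13.83 -0.07] [ 0.01 -0.02  1.  ]
[-0.02834251  0.24739414  1.0788456 ]
time: 62.85
tool_pos: [0.5038, -0.0727, 0.1519]
tcp_rot: [-90.0, 0.3, -0.5]
wrist_force: [0.8, 0.0, -0.5]
grip_width: 0.0452
t 62.85 pos [ 0.5038 -0.0727  0.1519] rot [-90.    0.3  -0.5] grip 0.0452 F [ 0.8  0.  -0.5] 
 delta units [-1.49 13.83 -4.07] [ 0.01 -0.04  0.67]
```

View pics/w23.png

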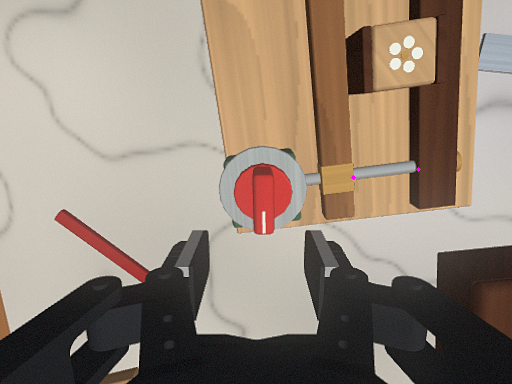

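View pics/s23.png

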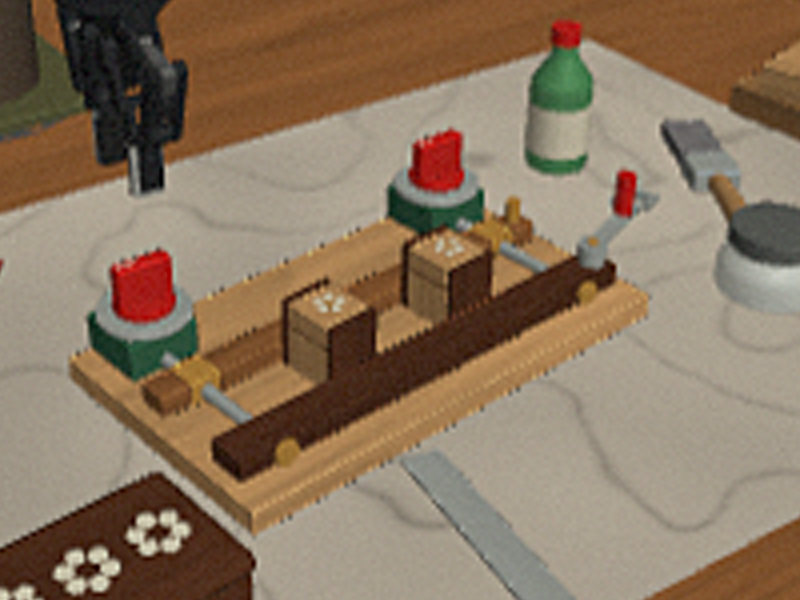

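View pics/t23.png

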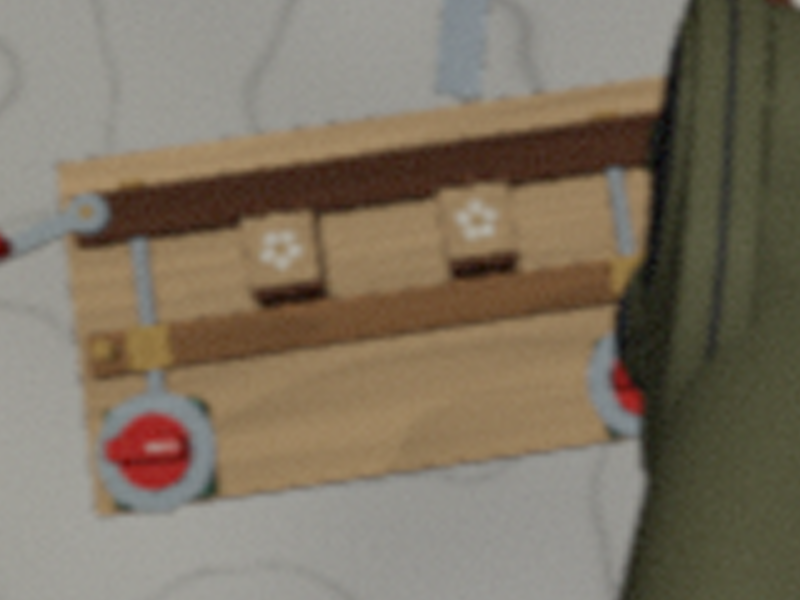

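```bash
python3 - <<'E'
from h import *
d=cam('top')
for n in ["glue_bottle","shell_tub","glue_brush"]:
    for m in models.landmark_of("top",n)[:1]: print(n,m,p2w(d,m["at"],0).round(3))
for m in models.landmark_of("top","hook_pin")[:2]: print(m,p2w(d,m["at"],.088).round(3))
d=cam('scene')
for m in models.landmark_of("scene","hook_pin")[:2]: print(m,p2w(d,m["at"],.088).round(3))
E
python3 -m crank '0.2 0.9 0.1 0 0 0.25 50;0.2 0.9 0 0 0 0.25 50;0.2 0.9 0 0 0 0.25 50;0.2 0.9 0 0 0 0.25 50;0.2 0.9 0 0 0 0.25 50;0.2 0.9 0 0 0 0.25 50;0.2 0.9 0 0 0 0.25 50;0.2 0.9 0 0 0 0.25 50'; python3 -m crank '0.2 0.9 0 0 0 0.25 50;0.2 0.9 0 0 0 0.25 50;0.2 0.9 0 0 0 0.25 50;0.2 0.9 0 0 0 0.25 50;0.2 0.9 0 0 0 0.25 50;0.2 0.9 0 0 0 0.25 50;0.2 0.9 0 0 0 0.25 50;0 0 0 0 0 0 50'; python3 -c "
from h import *
go(.59,.292,.15,28);d=cam('wrist');save(d,'w24')"
```

```text
glue_bottle {'at': [141.3, 236.6], 'score': 0.9} [0.434 0.373 0.   ]
shell_tub {'at': [145.6, 157.2], 'score': 0.86} [0.672 0.366 0.   ]
glue_brush {'at': [115.2, 200.2], 'score': 0.75} [0.543 0.453 0.   ]
{'at': [161.5, 177.2], 'score': 0.64} [0.593 0.291 0.088]
{'at': [300.2, 204.5], 'score': 0.61} [0.647 0.11  0.088]
{'at': [335.1, 176.0], 'score': 0.46} [0.579 0.297 0.088]
time: 64.15
tool_pos: [0.5334, 0.0744, 0.1481]
tcp_rot: [-90.0, 0.8, 11.7]
wrist_force: [0.0, -0.1, -0.5]
grip_width: 0.05
time: 64.95
tool_pos: [0.5615, 0.209, 0.1442]
tcp_rot: [-90.0, 1.1, 22.9]
wrist_force: [0.3, 0.3, -0.3]
grip_width: 0.0501
t 64.95 pos [0.5615 0.209  0.1442] rot [-90.    1.1  22.9] grip 0.0501 F [ 0.3  0.3 -0.3] 
 delta units [1.42 4.15 0.29] [ 0.08 -0.16  0.85]
```

View pics/w24.png

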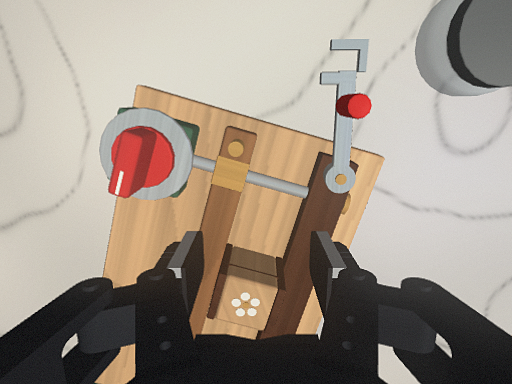

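```bash
python3 - <<'E'
from h import *
d=cam('wrist')
p=p2w(d,(360,105.5),.088); v=p2w(d,(340.5,180),.06); print(p,v,np.linalg.norm((p-v)[:2]))
c=np.array([.6129,.2431]); w=p[:2]-c; print(np.linalg.norm(w),186.64-np.degrees(np.arctan2(w[1],w[0])))
go(p[0],p[1],.13,30)
E
```

```text
[0.59109641 0.29060794 0.088     ] [0.60996161 0.24238222 0.06      ] 0.051784325494437296
0.05227237577752244 71.98742638475197
t 65.05 pos [0.5606 0.2069 0.1441] rot [-90.1   1.2  22.8] grip 0.0501 F [ 0.1 -0.6  0.1] 
 delta units [ 1.52  4.19 -0.7 ] [ 0.1  -0.17  1.21]
```

```bash
python3 -m crank '0.38 1 0 0.1 -0.17 0.3 45;0.38 1 0 0 0 0.3 45;0.38 1 0 0 0 0 45;0.38 1 0 0 0 0 45;0 0.2 0 0 0 0 45;0 0 0 0 0 0 45'; python3 - <<'E'
from h import *
go(.591,.2906,.1,26)
d=cam('wrist');save(d,'w25')
E
```

```text
time: 65.65
tool_pos: [0.5923, 0.2929, 0.1445]
tcp_rot: [-89.9, -0.1, 26.4]
wrist_force: [0.2, 0.5, -1.0]
grip_width: 0.0451
t 65.65 pos [0.5923 0.2929 0.1445] rot [-89.9  -0.1  26.4] grip 0.0451 F [ 0.2  0.5 -1. ] 
 delta units [-0.06 -0.12 -2.22] [-0.02  0.02 -0.07]
```

View pics/w25.png

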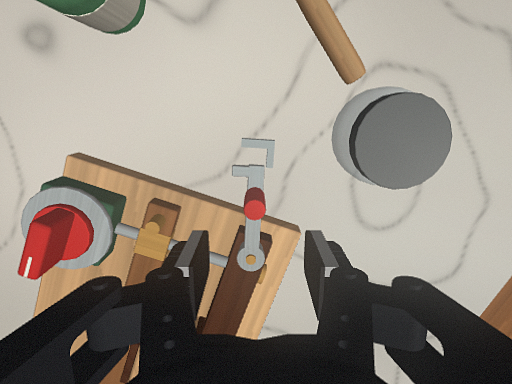

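```bash
python3 - <<'E'
from h import *
d=cam('wrist')
print(p2w(d,(254.5,210),.088))
E
python3 -m crank '-0.06 -0.12 -0.5 0 0 0 45;0 0 -0.6 0 0 0 45;0 0 -0.6 0 0 0 45;0 0 0 0 0 0 45'; python3 -c "
from h import *
go(.591,.2906,.059,26)"
```

```text
[0.59167539 0.29149806 0.088     ]
time: 66.15
tool_pos: [0.5893, 0.2862, 0.1074]
tcp_rot: [-90.0, 0.0, 26.2]
wrist_force: [0.5, -0.8, -0.8]
grip_width: 0.0452
t 66.15 pos [0.5893 0.2862 0.1074] rot [-90.    0.   26.2] grip 0.0452 F [ 0.5 -0.8 -0.8] 
 delta units [ 0.08  0.22 -2.42] [-0.01 -0.   -0.04]
```

```bash
python3 -m crank '0.08 0.24 -0.1 0 0 0 45;0 0 -0.5 0 0 0 45;0 0 -0.5 0 0 0 45;0 0 0 0 0 0 45'; python3 -c "
from h import *
go(.591,.291,.06,26)"
```

```text
time: 66.55
tool_pos: [0.5909, 0.291, 0.0829]
tcp_rot: [-90.0, 0.1, 26.2]
wrist_force: [-0.4, -0.4, -0.5]
grip_width: 0.045
t 66.55 pos [0.5909 0.291  0.0829] rot [-90.    0.1  26.2] grip 0.045 F [-0.4 -0.4 -0.5] 
 delta units [ 0.01 -0.   -1.14] [-0.   -0.01 -0.04]
```

```bash
python3 -m crank '0 0 -0.5 0 0 0 45;0 0 -0.5 0 0 0 45;0 0 0 0 0 0 45;0 0 0 0 0 0 0;0 0 0 0 0 0 0;0 0 0 0 0 0 0;0 0 0 0 0 0 0;0 0 0 0 0 0 0'; python3 - <<'E'
from h import *
go(.591,.291,.06,26)
c=np.array([.6129,.2431]);s=telemetry.observe();w=s["tool_pos"][:2]-c;r=np.linalg.norm(w);a0=np.degrees(np.arctan2(w[1],w[0]));print(r,186.64-a0)
prev=s["tool_pos"][:2]
for k in range(1,14):
    a=np.radians(a0+6*k);p=c+r*np.array([np.cos(a),np.sin(a)]);print(k,round(186.64-a0-6*k,1),((p-prev)/.02).round(2),p.round(4));prev=p
E
```

```text
time: 67.35
tool_pos: [0.5908, 0.2912, 0.0609]
tcp_rot: [-89.9, 0.1, 26.2]
wrist_force: [0.1, -0.1, -1.3]
grip_width: 0.013
t 67.35 pos [0.5908 0.2912 0.0609] rot [-89.9   0.1  26.2] grip 0.013 F [ 0.1 -0.1 -1.3] 
 delta units [ 0.01 -0.01 -0.04] [-0.   -0.01 -0.04]
0.05292386525840389 71.99833943710586
1 66.0 [-0.25 -0.13] [0.5859 0.2886]
2 60.0 [-0.23 -0.15] [0.5813 0.2856]
3 54.0 [-0.21 -0.18] [0.577 0.282]
4 48.0 [-0.19 -0.2 ] [0.5732 0.2781]
5 42.0 [-0.17 -0.22] [0.5697 0.2737]
6 36.0 [-0.15 -0.23] [0.5668 0.269 ]
7 30.0 [-0.12 -0.25] [0.5643 0.2641]
8 24.0 [-0.1  -0.26] [0.5624 0.2589]
9 18.0 [-0.07 -0.27] [0.561  0.2535]
10 12.0 [-0.04 -0.27] [0.5602 0.248 ]
11 6.0 [-0.01 -0.28] [0.56   0.2425]
12 -0.0 [ 0.02 -0.28] [0.5603 0.237 ]
13 -6.0 [ 0.05 -0.27] [0.5613 0.2315]
```

```bash
python3 -m crank '-0.25 -0.13 0 0 0 1 0;-0.23 -0.15 0 0 0 1 0;-0.21 -0.18 0 0 0 1 0;-0.19 -0.2 0 0 0 1 0;0 0 0 0 0 0 0'; python3 -c "
from h import *
go(.5732,.2781,.061,50)"
```

```text
time: 67.85
tool_pos: [0.5726, 0.2778, 0.0609]
tcp_rot: [-89.9, 0.1, 51.1]
wrist_force: [0.2, -0.1, -2.1]
grip_width: 0.0127
t 67.85 pos [0.5726 0.2778 0.0609] rot [-89.9   0.1  51.1] grip 0.0127 F [ 0.2 -0.1 -2.1] 
 delta units [0.03 0.02 0.  ] [-0.   -0.01 -0.19]
```

```bash
python3 -m crank '-0.15 -0.2 0 0 0 1 0;-0.15 -0.23 0 0 0 1 0;-0.12 -0.25 0 0 0 1 0;-0.1 -0.26 0 0 0 1 0;-0.07 -0.27 0 0 0 1 0;0 0 0 0 0 0 0'; python3 -c "
from h import *
go(.561,.2535,.061,80)"
```

```text
time: 68.45
tool_pos: [0.5608, 0.2534, 0.0609]
tcp_rot: [-89.9, 0.1, 81.4]
wrist_force: [-0.4, -1.2, -1.4]
grip_width: 0.0127
t 68.45 pos [0.5608 0.2534 0.0609] rot [-89.9   0.1  81.4] grip 0.0127 F [-0.4 -1.2 -1.4] 
 delta units [0.01 0.   0.01] [ 0.01 -0.02 -0.23]
```

```bash
python3 -m crank '-0.04 -0.27 0 0 0 1 0;-0.01 -0.28 0 0 0 1 0;0.02 -0.15 0 0 0 0.5 0;0 0 0 0 0 0 0'; python3 -c "
from h import *
go(.5603,.237,.061,96.6)"; python3 -m crank '0.02 -0.14 0 0 0 0 0;0 0 0 0 0 0 0'; python3 -c "
from h import *
go(.5603,.237,.061,96.6)"
```

```text
time: 68.85
tool_pos: [0.5599, 0.2403, 0.0609]
tcp_rot: [-89.8, 0.0, 96.1]
wrist_force: [-0.8, -1.7, -1.4]
grip_width: 0.0132
t 68.85 pos [0.5599 0.2403 0.0609] rot [-89.8   0.   96.1] grip 0.0132 F [-0.8 -1.7 -1.4] 
 delta units [ 0.02 -0.16  0.01] [ 0.   -0.03  0.08]
time: 69.05
tool_pos: [0.56, 0.2398, 0.0609]
tcp_rot: [-89.8, -0.2, 95.9]
wrist_force: [-0.8, 0.9, -1.5]
grip_width: 0.0132
t 69.05 pos [0.56   0.2398 0.0609] rot [-89.8  -0.2  95.9] grip 0.0132 F [-0.8  0.9 -1.5] 
 delta units [ 0.02 -0.14  0.01] [-0.03 -0.04  0.12]
```

```bash
python3 -m crank '0 -0.2 0 0 0 0 0;0 0 0 0 0 0 0'; python3 -c "
from h import *
go(.5603,.237,.061,96.6);d=cam('wrist');save(d,'w26');d=cam('scene');crop(d,'s26',(310,190),(120,90),6);d=cam('top');crop(d,'t26',(200,190),(120,90),6)"
```

```text
time: 69.25
tool_pos: [0.56, 0.2393, 0.0609]
tcp_rot: [-89.8, -0.6, 95.9]
wrist_force: [-1.3, 2.4, -2.2]
grip_width: 0.0128
t 69.25 pos [0.56   0.2393 0.0609] rot [-89.8  -0.6  95.9] grip 0.0128 F [-1.3  2.4 -2.2] 
 delta units [ 0.01 -0.11  0.01] [-0.09 -0.04  0.11]
```

View pics/w26.png

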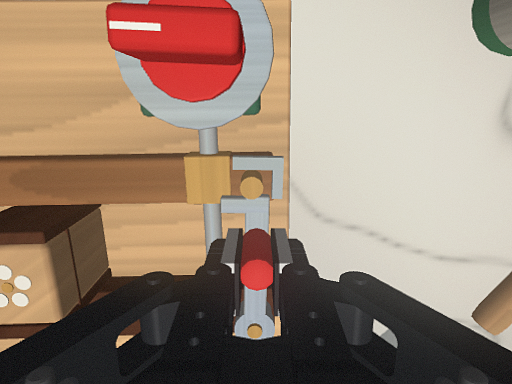

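View pics/s26.png

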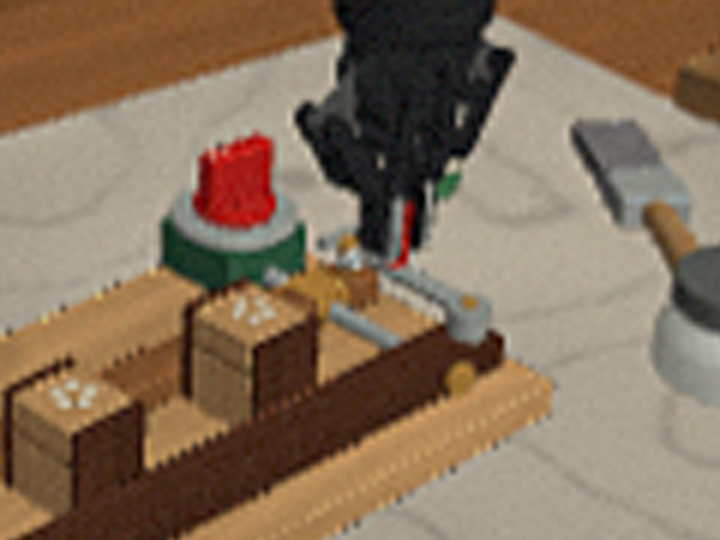

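```bash
python3 -m crank '0 -0.4 0 0 0 0 0;0 0 0 0 0 0 0'; python3 -c "
from h import *
go(.5603,.237,.061,96.6)"
```

```text
time: 69.6
tool_pos: [0.5594, 0.2376, 0.0608]
tcp_rot: [-89.8, -1.3, 96.0]
wrist_force: [0.7, -2.5, -0.6]
grip_width: 0.0132
t 69.6 pos [0.5594 0.2376 0.0608] rot [-89.8  -1.3  96. ] grip 0.0132 F [ 0.7 -2.5 -0.6] 
 delta units [ 0.04 -0.03  0.01] [-0.21 -0.06  0.11]
```

```bash
python3 -m crank '0.04 -0.25 0 -0.2 -0.06 0.1 0;0 0 0 0 0 0 0'; python3 -c "
from h import *
go(.5603,.237,.061,96.6);print(telemetry.observe()['torque'])"; python3 -m crank '0 -0.25 0 -0.1 0 0 0;0 0 0 0 0 0 0'; python3 -c "
from h import *
go(.5603,.237,.061,96.6);print(telemetry.observe()['torque'])"
```

```text
time: 69.8
tool_pos: [0.5595, 0.2374, 0.0608]
tcp_rot: [-90.0, -0.6, 96.5]
wrist_force: [0.2, -1.2, -1.6]
grip_width: 0.0133
t 69.8 pos [0.5595 0.2374 0.0608] rot [-90.   -0.6  96.5] grip 0.0133 F [ 0.2 -1.2 -1.6] 
 delta units [ 0.04 -0.02  0.01] [-0.1  -0.02  0.02]
[-0.79060976  0.10896206 -0.49440473]
time: 70.0
tool_pos: [0.5595, 0.2374, 0.0608]
tcp_rot: [-89.9, -0.5, 96.4]
wrist_force: [0.1, -1.6, -0.1]
grip_width: 0.0129
t 70.0 pos [0.5595 0.2374 0.0608] rot [-89.9  -0.5  96.4] grip 0.0129 F [ 0.1 -1.6 -0.1] 
 delta units [ 0.04 -0.02  0.01] [-0.09 -0.02  0.03]
[-0.52056643  0.32633908 -0.51590879]
```

```bash
python3 -m crank '0 0.05 0 0 0 0 35;0 0 0 0 0 0 35;0 0 0 0 0 0 35;0 0 0.6 0 0 0 35;0 0 0.8 0 0 0 35;0 0 1 0 0 0 35;0 0 1 0 0 0 35;0 0 1 0 0 0 35'; python3 - <<'E'
from h import *
go(.56,.237,.061,96.6)
q=(.5722,.0743,.1159)
def tf(P):
    c,s=np.cos(q[2]),np.sin(q[2]); P=np.array(P); return np.c_[q[0]+c*P[:,0]-s*P[:,1],q[1]+s*P[:,0]+c*P[:,1],P[:,2]]
d=cam('wrist');save(d,'w27')
p=p2w(d,models.landmark_of('wrist','hook_pin')[0]['at'],.088);print(models.landmark_of('wrist','hook_pin')[0],p)
crop(d,'w27c',(256,190),(130,100),6,w2p(d,tf([(.008,.163,.088),(.06,.163,.06)])))
E
```

```text
time: 70.8
tool_pos: [0.5596, 0.2328, 0.1535]
tcp_rot: [-89.9, -0.0, 96.2]
wrist_force: [0.5, 0.5, 0.6]
grip_width: 0.035
t 70.8 pos [0.5596 0.2328 0.1535] rot [-89.9  -0.   96.2] grip 0.035 F [0.5 0.5 0.6] 
 delta units [ 0.02  0.21 -4.63] [-0.   -0.02  0.07]
{'at': [260.9, 203.9], 'score': 0.92} [0.55862062 0.23596767 0.088     ]
```

View pics/w27.png

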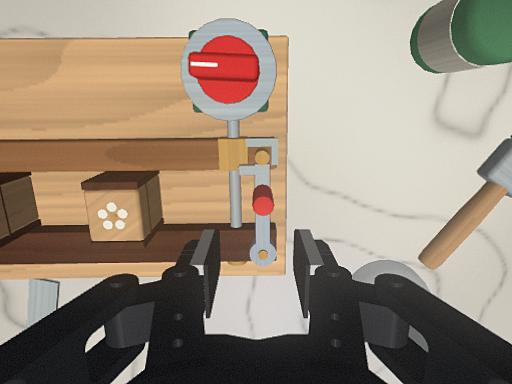

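View pics/w27c.png

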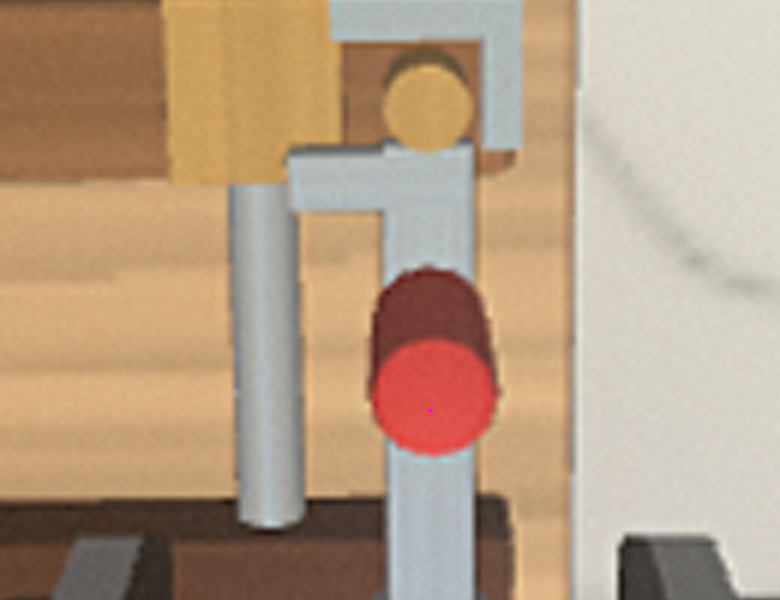

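```bash
python3 -m crank '-0.3 -0.9 1 0 0 0 35;-0.2 -1 1 0 0 0 35;-0.2 -1 1 0 0 0 35;-0.2 -1 0 0 0 0 35;0 -1 0 0 0 0 35;0 -1 0 0 0 0 35;0 -1 0 0 0 0 35;0 0 0 0 0 0 35'; python3 - <<'E'
from h import *
q=(.5722,.0743,.1159)
def tf(P):
    c,s=np.cos(q[2]),np.sin(q[2]); P=np.array(P); return np.c_[q[0]+c*P[:,0]-s*P[:,1],q[1]+s*P[:,0]+c*P[:,1],P[:,2]]
go(.56,.237,.061,96.6)
d=cam('wrist');im=d['img']
pts=w2p(d,tf([(-.0072,y,.038) for y in(.14,.1,0,-.1,-.14)]+[(.045,y,.038) for y in(.14,0,-.14)]))
im=cv2.resize(im,None,fx=1.5,fy=1.5,interpolation=cv2.INTER_CUBIC)
for p in pts: cv2.circle(im,tuple(int(v*1.5+.25) for v in p),1,(255,0,255),-1)
cv2.imwrite('pics/w28.png',im)
iP=np.linalg.inv(np.array([[np.cos(q[2]),-np.sin(q[2])],[np.sin(q[2]),np.cos(q[2])]]))
for m in models.landmark_of('wrist','blank1'):
    w=p2w(d,m['at'],.02); print(m,iP@(w[:2]-q[:2]))
E
```

```text
time: 71.75
tool_pos: [0.5374, 0.0886, 0.2099]
tcp_rot: [-89.5, 0.1, 96.2]
wrist_force: [0.9, 0.1, -1.4]
grip_width: 0.0351
t 71.75 pos [0.5374 0.0886 0.2099] rot [-89.5   0.1  96.2] grip 0.0351 F [ 0.9  0.1 -1.4] 
 delta units [ 1.13  7.42 -7.45] [ 0.03 -0.09  0.06]
{'at': [190.4, 217.5], 'score': 0.73} [ 0.01957129 -0.05396906]
{'at': [293.6, 216.6], 'score': 0.67} [0.01918953 0.058278  ]
```

View pics/w28.png

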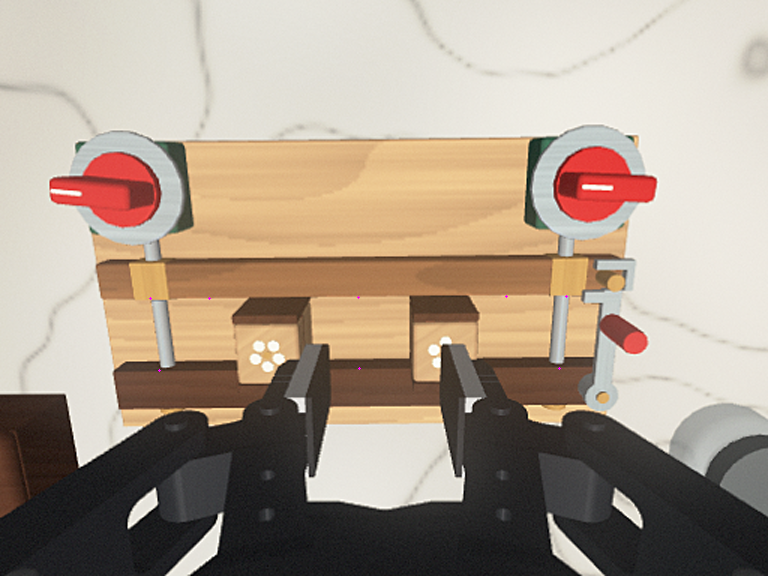

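```bash
python3 -c "
from rig import job
print(job.finish_job())"
```

```text
the job is handed in; nothing more can be done
None
```

I stood both blanks in the bay with their dark panels to the fence and the jaw, brought the jaw fully home, closed the hook over the post, and handed the job in at about 72 s. Only two of the four possible blanks were on the bench. `job.finish_job()` gives no verdict, so what follows is from my own last checks.

- **Blanks:** Both stand upright on the bed, measured at x about 19 mm and y about -54 and +58 mm in the press frame. One blank had been knocked a few centimetres aside before I picked it up; I measured its position again and it went in normally.
- **Jaw:** I turned the knobs alternately in steps of at most about 94°. By the gripper's angles, neither end ever got more than about 2.6 mm ahead of the other. Both knobs reached their hard stops, at 1 to 2 N m. In the last wrist picture both ends of the jaw lie on the fully-home line.
- **Hook:** The pin stopped moving about 0.4 mm from its expected closed position. The pictures show the hook's arm along the press's x axis, with the post in its mouth.
- **Bystanders:** I saw no sign that any of them moved, but I did not measure their positions again at the end.
- **Check that disagreed:** The right knob reached its stop about 4° later than predicted. That is just over the 3° (0.05 rad) stated for the grip bar, and I put it down to that offset. The jaw's position in the last picture supports this.

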